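# Index the turret tying vise to 120 degrees

## Robot

A 6-joint arm with a two-finger parallel gripper is mounted at the origin on the work surface. World frame = base frame: x ahead of the robot, y to its left, z up, the work surface at z = 0. Lengths are in m, angles in rad, forces in N, time in s.
With the tool pointing down it reaches from about 0.275 to 0.725 m from the base axis. Payload 15.9 kg.
Tool frame: the origin (TCP) lies at the very end of the fingers, on their centre line; the grasp point (between the pads) lies tcp_to_grasp behind it (tcp_to_grasp is the distance from the TCP to the grasp point, in m); z points along the fingers, y is the direction in which the jaws open and shut (so a half turn about z gives the same grasp; the last joint's range is limited). The gripper opens to 85 mm and grips with 20 to 120 N. Pads are 22 mm wide; open, the fingers measure 114 mm over their backs; the gripper's body (76 mm by 85 mm) begins 54 mm behind the grasp point. The pads swing forward as they close: fully open they stand 13 mm farther back than shut.
Start: joints at [1.217, 0.213, -0.034, 1.323, 0, 1.571], TCP at [0.173, 0.469, 0.193] pointing down, gripper open.
Joint ranges: [-2.98, 2.98], [-0.74, 1.72], [-1.14, 1.35], [-2.1, 2.04], [-1.57, 1.44], [-3.14, 3.14]. Speed limits (rad/s): [1.89, 1.89, 2.39, 2.57, 3.14, 3.14].

## Interface

Orientations are given as a 3x3 rotation matrix whose columns are the frame's x, y, z axes.
In Python, from workcell import observe, capture, camera_info, hand_in, tcp_to_grasp gives the robot as it stands.
- The arm moves only by the tool jog_arm, never from a script. Its argument "increments" is a list of rows, each a list of 2 entries, a list of its own where there are three numbers: the shift along the tool's x, y, z in mm, then the turn, a rotation vector about the tool's x, y, z in degrees. In form: [[[tx, ty, tz], [rx, ry, rz]], ...]. A call has 1 to 8 rows; each row shifts and turns the commanded pose from where the row before left it, along the tool's axes as they then stand; what a row does not reach is not made up. A row lasts 1/8 s, in which the tool goes at most 62.5 mm and 10.7 degrees, less where a joint would pass 70% of its speed; a pose out of reach is approached as far as the arm can. A call is refused whole if a number of a shift passes 62.5 or a number of a turn 10.7, either way. A call with a gripper value outside its range is refused whole. "gripper" is the gripper's target within -1 to 1 (shut at 1, half-way at 0, fully open at -1), set as the call begins (left out, the last holds). The fingers move at their own pace and stop on an object; "force" is the grip in N (left out, the last holds). Time passes only in rows, so rows that do not move let the fingers close. It gives the time, the measured TCP pose, the force and the opening at its end, in the units of the state.
- observe(): the state, without advancing time (a new reading comes with each control period).
- capture(name): name is "scene" or "top" or "wrist"; returns (picture, depth): 480x640x3 uint8, red, green, blue; 480x640 float32, m along the optical axis (not along the pixel's ray), 0 where there is no reading.
- camera_info(name): a dict with "fx", "fy", "cx", "cy" (pixels), "xyz" and "attitude" of the camera in the world; the wrist camera has in their place "mount" (4x4, takes a point from camera to tool coordinates, whose origin is the TCP and whose axes are the flange's). Camera axes: x right, y up, looking along -z (the intrinsics and any distortion apply to the point x, -y, -z); pixel columns grow to the right and rows downward; lengths in m; the calibration is good to about 2 mm. A picture is of the moment at which its call begins: read the wrist's pose just before it. camera_info takes no time and is no camera call.
- hand_in(): hands the job in, once; it reports no verdict.
The state is a dict: "t": time; "qpos": joint angles; "joint_vel": joint speeds; "joint_efforts": joint torques, N m; "tcp_pos": TCP position; "eef_rot": TCP orientation; "contact_force": force on the tool from outside, world axes, zero at the start; "ft_torque": the same for the moment, N m; "gripper_width": finger opening in m.
Only numpy, scipy, OpenCV 4.12 (cv2) and the standard library are available. Lean on these libraries where they do the work, as an engineer would, in place of code of your own. Each camera call takes 0.05 s, during which the arm holds its last target.

## Task

The jaw arm of the tying vise has to swing round to a reading of 120 degrees, but a thread spool stands in its way: first stand that spool upright on the floor of the thread tray, in its empty half, and let go of it. Then hold the vise's sprung bar knob pressed down to free the brake, turn it until the scale reads 120 against the index line, and let the knob rise and lock there. The jaw arm must not strike anything, and the other spools, the jar and the brass stacker must stay standing where they are.

Things in the scene. Friction and masses are not known exactly. Their poses are not given: they have to be found in the camera images.
- vise_base: Fixed dark steel tying vise: round foot 124 mm across, 14 mm high; on it a housing 88 mm across, up to 40 mm. Origin on the turning axis at table height, z up; x points from the axis to the index line. On top turns a bare aluminium dial 84 mm across (flat face 56 mm above the table when up), with a black bar knob at its centre and a steel jaw arm out of its side.
- index_line (a point): Index line: a white radial line on top of the fixed steel bracket just outside the dial's edge, 51.5 mm from the axis, 52 mm above the table.
- dial (a joint): Scale reading in rad (120 degrees = 2.094). Black marks on the dial face every 10 degrees from 0 to 150, longer every 30, zero the longest and broadest. Turning CLOCKWISE seen from above raises the reading. Stops at 0 and 150; starts between 5 and 45 degrees. Unpressed, a brake of about 0.6 N m holds it; pressed it turns freely (0.02 N m) and stays where left.
- release (a joint): How far the knob, with the whole dial and arm, is pressed straight down (m): about 0 up and braked, 0.006 fully down. A spring pushes it up: some 7 N to start, 11 N at the bottom. The brake is free from about 0.001; keep it 0.003 to 0.005 down while turning.
- knob_grip (a point): Grip point of the black bar knob, on the turning axis, 80 mm above the table when up. The bar is 14 mm wide, 40 mm long, in line with the jaw arm, faces upright, standing from the dial face (56 mm) to 96 mm above the table. The point turns with the dial: y along the bar, pointing away from the jaw arm; x across the bar; z up. At reading 0 its axes are those of vise_base.
- jaw_tip (a point): Hook tip at the end of the jaw arm, 124 mm from the turning axis, 73 mm above the table. The arm is an 8 mm steel rod running out radially 51 mm above the table to a 12 mm wide block near the tip. In vise_base's frame it points at (-90 degrees minus the reading), counter-clockwise positive from above.
- post_top (a point): Centre of a white 12 mm ball on a fixed thin steel post (6 mm thick) that stands on the vise foot, 76 mm from the turning axis, its top 123 mm above the table.
- spool: The spool to clear: a grey thread spool with pale wooden ends, 30 mm diameter, 60 mm tall, about 40 g, standing on the table beside the vise, alone, in the arc that the jaw arm will sweep, about 95 mm from the turning axis. Origin at the centre of its underside, z along its axis.
- tray: Thread tray: fixed low open dark wooden box 160 x 90 x 20 mm, walls and floor 5 mm, no partitions. Origin at the centre of its underside, x along the long side towards the empty half.
- tray_free (a point): Middle of the tray's empty half, on its inner floor, 36 mm from the tray's centre along its x, 5 mm above the table.
- spool_b: Bystander: a like spool, 30 mm diameter, 60 mm tall, standing in the occupied half of the tray. Origin at its underside.
- spool_c: Bystander: a shorter spool, 30 mm diameter, 45 mm tall, standing in the occupied half of the tray. Origin at its underside.
- stand: Obstacle: fixed tool stand between vise and tray, a wooden block 60 x 50 mm, 110 mm high, with upright steel tools rising from it to 200 mm above the table. Origin at the centre of its underside.
- jar: Bystander: lidded jar, 38 mm diameter, 48 mm tall, standing on the table near the vise. Origin at its underside.
- stacker: Bystander: brass hair stacker, 28 mm diameter, 70 mm tall, standing on the table near the vise, just beyond where the jaw arm is to stop. Origin at its underside.
Mind the look-alikes: they are no part of the job. What is meant by the vise_base is not green, and is the larger of those in its own colour. Leave any pink look-alike of the spool alone.

How it is judged:
By the outcome, as a careful person would: the job done as asked, in the order asked, and still so for the second after the job is handed in, with the robot touching nothing.
It also fails if it takes over 72 s, if anything falls off the work surface, if the arm or the gripper's body presses on something with over 40 N, if the wrist force passes 120 N, or if a joint passes its speed limit or range.

## Working session

There is one attempt and no reset: what is moved stays moved. The work goes in short steps, Python scripts to look and compute and a tool call to move; the robot and the scene stay as the last step left them, time stands still between calls to the robot, and variables do not carry over. Pictures are saved under pics/ and viewed, and the job is handed in when it is done.

Besides the shell and the picture viewer there is one more tool, called after "Request:" as name([rows], argument=value, ...), one row to a line, values as JSON. jog_arm: Moves the arm, as the interface text tells. Its arguments: {"type":"object","properties":{"increments":{"type":"array"},"gripper":{"type":"number"},"force":{"type":"number"}},"required":["increments"]}

```bash
mkdir -p pics; ls; python3 - <<'E'
from workcell import observe, capture, camera_info, tcp_to_grasp
import cv2,numpy as np
s=observe();print(s, tcp_to_grasp)
for n in ("scene","top"):
    print(n,camera_info(n))
    p,d=capture(n)
    cv2.imwrite(f"pics/{n}0.png",p[:,:,::-1]); np.save(f"pics/{n}0.npy",d)
print(camera_info("wrist"))
E
```

```text
pics
{'t': 0.0, 'qpos': array([ 1.21701683e+00,  2.13369018e-01, -3.50237083e-02,  1.32349981e+00,
       -2.09744618e-05,  1.57081254e+00]), 'joint_vel': array([ 1.61644567e-03, -9.63167189e-04, -2.08277355e-03,  7.47554913e-04,
        1.45119421e-04, -9.25311190e-05]), 'joint_efforts': array([-1.97826710e-03, -6.86159706e+01,  4.87117338e+01,  1.73692225e-02,
       -1.56183669e-04,  3.62369803e-06]), 'tcp_pos': array([0.17310272, 0.46868828, 0.1920238 ]), 'eef_rot': array([[-9.38064416e-01,  3.46460707e-01, -3.60100963e-04],
       [ 3.46460893e-01,  9.38063845e-01, -1.03558617e-03],
       [-2.09922235e-05, -1.09620744e-03, -9.99999399e-01]]), 'contact_force': array([-0.79894249, -0.64091844,  0.7254351 ]), 'ft_torque': array([-0.02364859,  0.035498  ,  0.02834658]), 'gripper_width': 0.08549912271597856} 0.0187
scene {'fx': 496.9379710275915, 'fy': 496.9379710275915, 'cx': 322.2118435989195, 'cy': 236.8835720182163, 'xyz': array([1.23400921, 0.25293898, 0.81313397]), 'attitude': array([[-0.41283152, -0.6587576 ,  0.62897421],
       [ 0.91058363, -0.28320741,  0.30104985],
     
[... 155 characters left out ...]
': array([ 0.49690858, -0.05763373,  1.20244125]), 'attitude': array([[-8.62503787e-04,  9.93742707e-01, -1.11690145e-01],
       [-9.99999200e-01, -9.60430303e-04, -8.22968866e-04],
       [-9.25089909e-04,  1.11689346e-01,  9.93742740e-01]])}
{'fx': 379.36778363930847, 'fy': 379.36778363930847, 'cx': 318.56792999753765, 'cy': 233.75458354245998, 'mount': array([[-1.00943229e-03,  9.54262593e-01,  2.98968034e-01,
         7.67183487e-02],
       [ 9.99999153e-01,  7.17725488e-04,  1.08551019e-03,
        -1.77488677e-04],
       [ 8.21284786e-04,  2.98968877e-01, -9.54262509e-01,
        -1.81292519e-01],
       [ 0.00000000e+00,  0.00000000e+00,  0.00000000e+00,
         1.00000000e+00]])}
```

View pics/scene0.png

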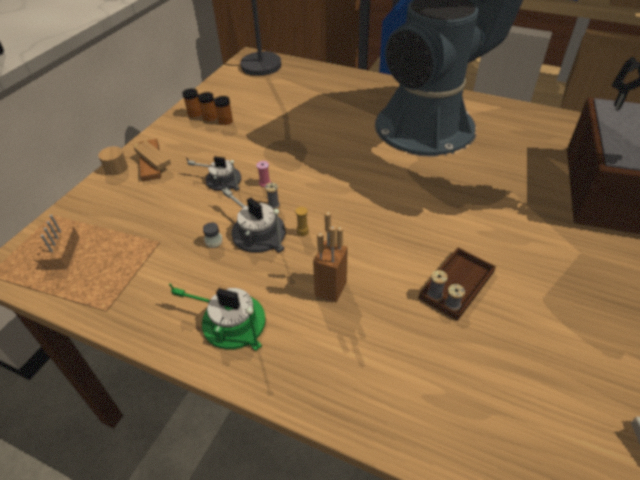

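View pics/top0.png

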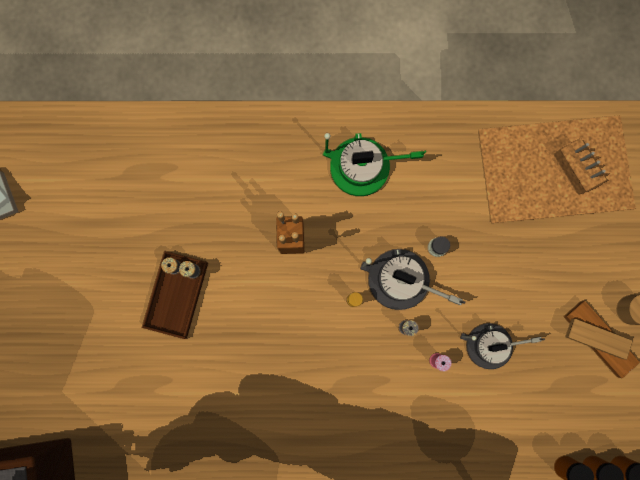

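The real vise is the larger dark one at about (400,278) in the top view. The green and small dark ones are look-alikes. The spool to clear is grey, at (409,327), with the pink look-alike at (441,362). The jar is at (440,245), the stacker at (355,299), the stand at (290,233) and the tray at (176,295).

```bash
python3 - <<'E'
import cv2
p=cv2.imread("pics/top0.png")
cv2.imwrite("pics/c1.png",cv2.resize(p[225:375,330:480],None,fx=5,fy=4*1,interpolation=3) if 0 else cv2.resize(p[225:375,320:480],(800,750),interpolation=3)[:600])
cv2.imwrite("pics/c2.png",cv2.resize(p[205:345,130:310],(771,600),interpolation=3))
s=cv2.imread("pics/scene0.png")
cv2.imwrite("pics/c3.png",cv2.resize(s[150:270,190:350],(800,600),interpolation=3))
E
```

```text
(no output)
```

View pics/c1.png

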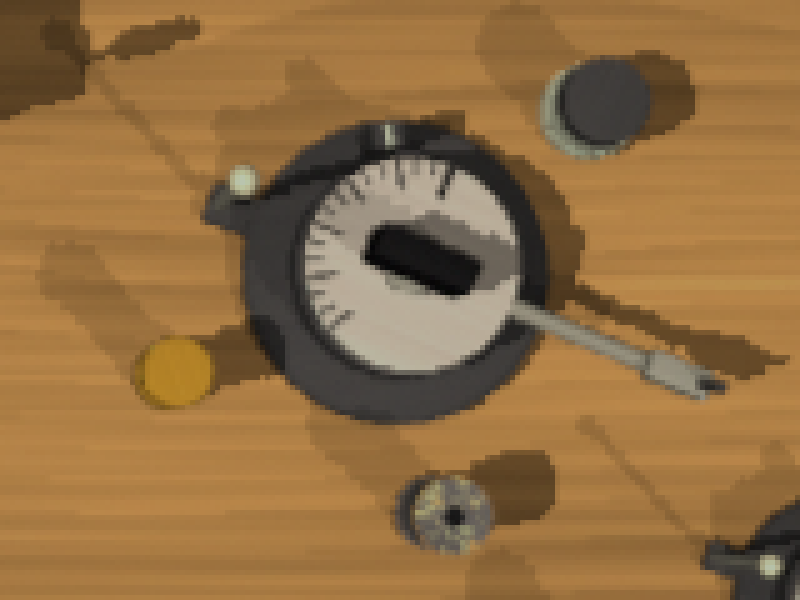

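View pics/c2.png

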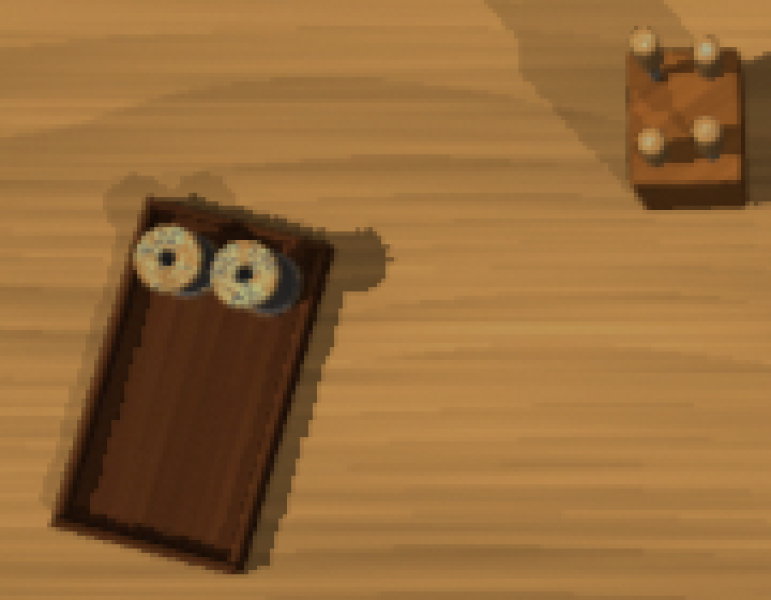

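View pics/c3.png

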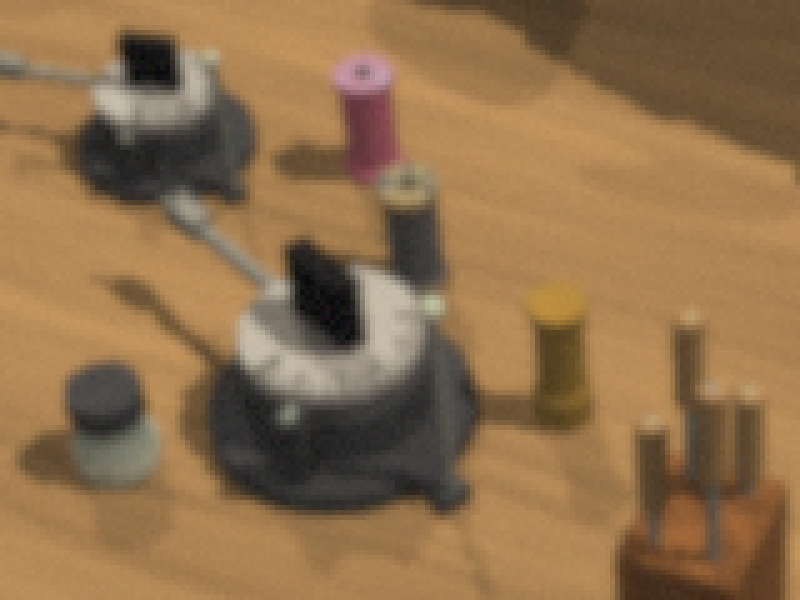

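```bash
cat > h.py <<'E'
import numpy as np
def ray(ci,u,v,z,xyz=None,att=None):
    xyz=ci.get("xyz") if xyz is None else xyz; att=ci.get("attitude") if att is None else att
    d=att@np.array([(u-ci["cx"])/ci["fx"],-(v-ci["cy"])/ci["fy"],-1.])
    return xyz+d*(z-xyz[2])/d[2]
def wristcam(ci,s):
    M=ci["mount"];R=s["eef_rot"]
    return s["tcp_pos"]+R@M[:3,3], R@M[:3,:3]
E
python3 - <<'E'
from workcell import camera_info
from h import *
ci=camera_info("top")
d=np.load("pics/top0.npy")
P={}
def c1(n,X,Y,z):
    u,v=320+X/5,225+Y/5; P[n]=ray(ci,u-.4,v-.4,z); D=d[int(round(v)),int(round(u))]
    q=ci["xyz"]+ci["attitude"]@np.array([(u-.4-ci["cx"])/ci["fx"],-(v-.4-ci["cy"])/ci["fy"],-1.])*D
    print(n,P[n].round(4),"depthpt",q.round(4))
def c2(n,X,Y,z):
    s=600/140; c1(n,(130+X/s-320)*5,(205+Y/s-225)*5,z)
c1("dial",412,265,.056);c1("index",390,135,.052);c1("spool",454,516,.06);c1("knob",424,260,.096);c1("tip",715,388,.073)
c1("post",243,181,.117);c1("stacker",174,372,.07);c1("jar",605,103,.048)
for i,(a,b) in enumerate([(150,198),(333,245),(243,573),(52,524)]):c2("tray%d"%i,a,b,.02)
c2("sp1",168,259,.065);c2("sp2",245,275,.05)
for i,(a,b) in enumerate([(628,50),(742,50),(742,183),(628,183)]):c2("st%d"%i,a,b,.11)
A=P["dial"][:2]
for n in("index","spool","knob","tip","post","stacker","jar"):
    e=P[n][:2]-A; print(n,np.hypot(*e).round(4),np.degrees(np.arctan2(e[1],e[0])).round(1))
t=np.mean([P["tray%d"%i] for i in range(4)],0);print("tray",t)
x=(P["tray2"]+P["tray3"]-P["tray0"]-P["tray1"])/2;print(np.linalg.norm(x),np.degrees(np.arctan2(x[1],x[0])), t+x/np.linalg.norm(x)*.036)
E
```

```text
dial [ 0.569  -0.2287  0.056 ] depthpt [ 0.5663 -0.2223  0.0987]
index [ 0.6204 -0.2215  0.052 ] depthpt [ 0.6198 -0.2209  0.0567]
spool [ 0.4721 -0.2425  0.06  ] depthpt [ 0.4721 -0.242   0.0631]
knob [ 0.5683 -0.2273  0.096 ] depthpt [ 0.5681 -0.2268  0.0992]
tip [ 0.5207 -0.3411  0.073 ] depthpt [ 0.5224 -0.3603 -0.0038]
post [ 0.5963 -0.1576  0.117 ] depthpt [ 0.5955 -0.1568  0.1257]
stacker [ 0.5271 -0.1346  0.07  ] depthpt [ 0.5271 -0.1345  0.0714]
jar [ 0.6334 -0.3072  0.048 ] depthpt [ 0.6332 -0.3068  0.05  ]
tray0 [0.6259 0.2447 0.02  ] depthpt [0.6256 0.2441 0.0225]
tray1 [0.6035 0.158  0.02  ] depthpt [0.6048 0.1605 0.0064]
tray2 [0.4509 0.1968 0.02  ] depthpt [ 0.4501  0.2012 -0.0008]
tray3 [0.4735 0.2861 0.02  ] depthpt [0.4735 0.2853 0.0229]
sp1 [0.5932 0.2243 0.065 ] depthpt [0.5942 0.2273 0.053 ]
sp2 [0.5871 0.1925 0.05  ] depthpt [0.5858 0.1889 0.0666]
st0 [0.6811 0.0138 0.11  ] depthpt [0.6804 0.0136 0.1144]
st1 [ 0.6811 -0.0361  0.11  ] depthpt [ 6.997e-01 -3.400e-02 -3.000e-04]
st2 [ 0.6224 -0.0362  0.11  ] depthpt [ 0.6263 -0.0355  0.0758]
st3 [0.6224 0.0135 0.11  ] depthpt [ 0.6354  0.0208 -0.0028]
index 0.0519 7.9
spool 0.0979 -171.9
knob 0.0016 114.1
tip 0.1223 -113.2
post 0.0762 69.0
stacker 0.103 114.0
jar 0.1016 -50.6
tray [0.53843665 0.22137908 0.02      ]
0.15770492946805284 165.27374519870477 [0.5036192  0.23053032 0.02      ]
```

```bash
cat >> h.py <<'E'
def plan(tx,ty,tz,yaw,n,s=None,step=1.0):
    "rows from the present pose to the target (tool down, y axis at yaw deg), n rows"
    from workcell import observe
    from scipy.spatial.transform import Rotation as Ro
    s=s or observe(); p=np.array(s["tcp_pos"]);R=np.array(s["eef_rot"])
    y0=np.degrees(np.arctan2(R[1,1],R[0,1])); dy=(yaw-y0+180)%360-180
    T=np.array([tx,ty,tz]); rows=[]
    for i in range(n):
        k=n-i; sh=R.T@(T-p)*1000/k; sh=np.round(sh/step)*step
        yc=np.degrees(np.arctan2(R[1,1],R[0,1])); r=round(-((yaw-yc+180)%360-180)/k,1)
        p=p+R@sh/1000; R=R@Ro.from_rotvec([0,0,np.radians(r)]).as_matrix()
        rows.append([[float(a) for a in sh],[0,0,r]])
    print("from",s["tcp_pos"].round(4),round(y0,1),"end",p.round(4),np.degrees(np.arctan2(R[1,1],R[0,1])).round(1))
    for a in range(0,n,8): print(str(rows[a:a+8]).replace(".0,",",").replace(".0]","]"))
    return dict(tcp_pos=p,eef_rot=R)
E
python3 - <<'E'
from h import *
s=plan(.42,.15,.19,85,8)
s=plan(.472,-.2425,.19,98,8,s)
E
```

```text
from [0.1731 0.4687 0.1921] 69.7 end [0.4199 0.1498 0.1903] 85.0
[[[-43, -27, 0], [0, 0, np.float64(-1.9)]], [[-42, -28, 0], [0, 0, np.float64(-1.9)]], [[-41, -29, 0], [0, 0, np.float64(-1.9)]], [[-40, -31, 0], [0, 0, np.float64(-1.9)]], [[-39, -32, 1], [0, 0, np.float64(-1.9)]], [[-38, -33, 0], [0, 0, np.float64(-1.9)]], [[-36, -35, 1], [0, 0, np.float64(-1.9)]], [[-35, -36, 0], [0, 0, np.float64(-2.0)]]]
from [0.4199 0.1498 0.1903] 85.0 end [ 0.4725 -0.2424  0.1896] 98.0
[[[-11, -48, 0], [0, 0, np.float64(-1.6)]], [[-9, -49, 0], [0, 0, np.float64(-1.6)]], [[-8, -49, 0], [0, 0, np.float64(-1.6)]], [[-7, -49, 0], [0, 0, np.float64(-1.6)]], [[-5, -49, 0], [0, 0, np.float64(-1.6)]], [[-4, -49, 0], [0, 0, np.float64(-1.7)]], [[-2, -49, 0], [0, 0, np.float64(-1.6)]], [[-2, -50, 1], [0, 0, np.float64(-1.7)]]]
```

Request:
jog_arm([
  [[-43, -27, 0], [0, 0, -1.9]],
  [[-42, -28, 0], [0, 0, -1.9]],
  [[-41, -29, 0], [0, 0, -1.9]],
  [[-40, -31, 0], [0, 0, -1.9]],
  [[-39, -32, 1], [0, 0, -1.9]],
  [[-38, -33, 0], [0, 0, -1.9]],
  [[-36, -35, 1], [0, 0, -1.9]],
  [[-35, -36, 0], [0, 0, -2]],
], gripper=-0.4)

```text
t: 1.1
tcp_pos: [0.4206, 0.1485, 0.1903]
eef_rot: [[-0.996, 0.086, -0.0], [0.086, 0.996, -0.0], [0.0, -0.0, -1.0]]
contact_force: [0.4, 1.4, 0.1]
gripper_width: 0.0602
```

Request:
jog_arm([
  [[-11, -48, 0], [0, 0, -1.6]],
  [[-9, -49, 0], [0, 0, -1.6]],
  [[-8, -49, 0], [0, 0, -1.6]],
  [[-7, -49, 0], [0, 0, -1.6]],
  [[-5, -49, 0], [0, 0, -1.6]],
  [[-4, -49, 0], [0, 0, -1.7]],
  [[-2, -49, 0], [0, 0, -1.6]],
  [[-2, -50, 0], [0, 0, -1.7]],
])

```text
t: 2.1
tcp_pos: [0.4723, -0.2437, 0.1903]
eef_rot: [[-0.99, -0.14, -0.0], [-0.14, 0.99, 0.0], [0.0, 0.0, -1.0]]
contact_force: [1.3, 0.9, 0.3]
gripper_width: 0.0599
```

```bash
sed -i 's/r=round(-/r=round(float(-/; s/\/k,1)/\/k),1)/' h.py; python3 - <<'E'
from workcell import *
from h import *
import cv2
s=observe();p,d=capture("wrist");cv2.imwrite("pics/w1.png",p[:,:,::-1]);np.save("pics/w1.npy",d)
print(s["t"],s["tcp_pos"],s["qpos"],s["gripper_width"]);np.save("pics/w1s.npy",s)
E
```

```text
2.1 [ 0.47234696 -0.24371691  0.19029801] [-4.76400289e-01  2.79322352e-01  4.62496666e-02  1.33810017e+00
  8.75482781e-05 -6.17354888e-01] 0.05991043496862383
```

View pics/w1.png

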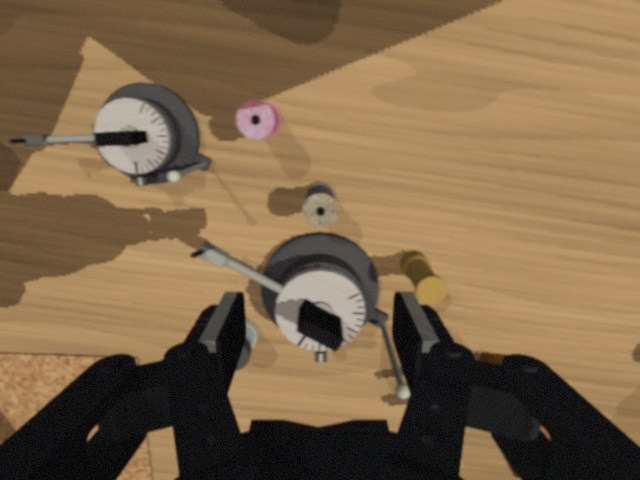

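```bash
python3 - <<'E'
from workcell import *
from h import *
import cv2
s=np.load("pics/w1s.npy",allow_pickle=True).item();ci=camera_info("wrist");x,a=wristcam(ci,s)
for n,u,v,z in [("spool",321,211,.06),("pink",256,119,.06),("dial",321,309,.056),("stacker",431,291,.07),("post",403,392,.117),("tip",195,254,.073),("index",320,356,.052)]: print(n,ray(ci,u,v,z,x,a).round(4))
p=cv2.imread("pics/w1.png");cv2.imwrite("pics/w1c.png",cv2.resize(p[180:380,180:450],(800,592),interpolation=3))
E
```

```text
spool [ 0.4726 -0.2419  0.06  ]
pink [ 0.4061 -0.303   0.06  ]
dial [ 0.5663 -0.2285  0.056 ]
stacker [ 0.5279 -0.137   0.07  ]
post [ 0.5984 -0.1573  0.117 ]
tip [ 0.5209 -0.3418  0.073 ]
index [ 0.6196 -0.2219  0.052 ]
```

View pics/w1c.png

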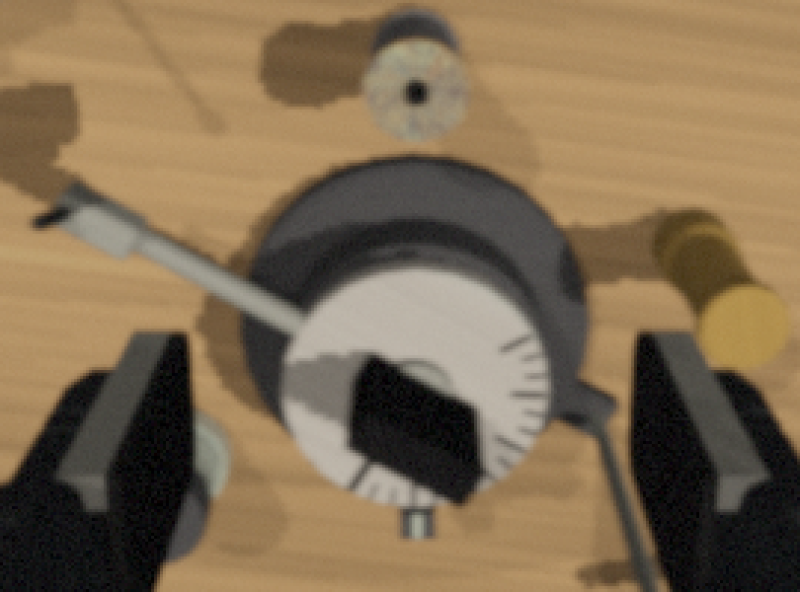

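The wrist picture agrees with the top view: spool top at (321,211) gives (0.4726,-0.2419), within 1 mm. The fingers will straddle it tangentially, clear of the vise. Descending now.

Request:
jog_arm([
  [[0, 1.5, 45], [0, 0, 0]],
  [[0, 0, 45], [0, 0, 0]],
  [[0, 0, 35], [0, 0, 0]],
  [[0, 0, 25], [0, 0, 0]],
  [[0, 0, 15], [0, 0, 0]],
  [[0, 0, 7], [0, 0, 0]],
  [[0, 0, 0], [0, 0, 0]],
])

```text
t: 3.02
tcp_pos: [0.4725, -0.2407, 0.0187]
eef_rot: [[-0.99, -0.14, 0.0], [-0.14, 0.99, -0.0], [-0.0, -0.0, -1.0]]
contact_force: [-0.2, -0.1, 0.3]
gripper_width: 0.0597
```

Request:
jog_arm([
  [[0, 0, 0], [0, 0, 0]],
  [[0, 0, 0], [0, 0, 0]],
  [[0, 0, 0], [0, 0, 0]],
  [[0, 0, 0], [0, 0, 0]],
  [[0, 0, 0], [0, 0, 0]],
], gripper=1, force=30)

```text
t: 3.65
tcp_pos: [0.473, -0.241, 0.0194]
eef_rot: [[-0.99, -0.14, 0.001], [-0.14, 0.99, -0.001], [-0.001, -0.001, -1.0]]
contact_force: [-0.7, 0.1, 6.0]
gripper_width: 0.0267
```

```bash
python3 - <<'E'
from workcell import *
from h import *
import cv2
s=observe();p,d=capture("wrist");cv2.imwrite("pics/w2.png",p[:,:,::-1])
print(s["t"],s["tcp_pos"],s["gripper_width"],s["contact_force"])
E
```

```text
3.65 [ 0.47298331 -0.24098404  0.01935887] 0.026714104244953032 [-0.72092518  0.07927471  5.96711207]
```

View pics/w2.png

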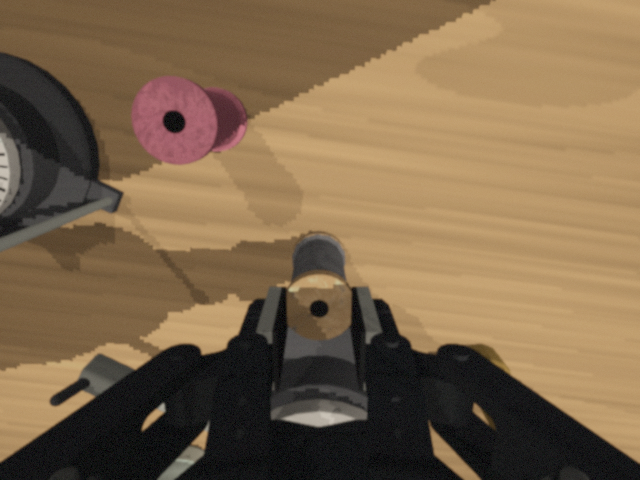

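Gripped on the thread waist at 26.7 mm, with the spool top at (320,308) centred between the pads. Lifting.

Request:
jog_arm([
  [[0, 0, -5], [0, 0, 0]],
  [[0, 0, -15], [0, 0, 0]],
  [[0, 0, -30], [0, 0, 0]],
  [[0, 0, -40], [0, 0, 0]],
  [[0, 0, -35], [0, 0, 0]],
  [[0, 0, -10], [0, 0, 0]],
  [[0, 0, 0], [0, 0, 0]],
])

```text
t: 4.58
tcp_pos: [0.4726, -0.2408, 0.1541]
eef_rot: [[-0.99, -0.14, 0.001], [-0.14, 0.99, -0.0], [-0.001, -0.001, -1.0]]
contact_force: [0.1, 0.3, -1.4]
gripper_width: 0.0263
```

```bash
python3 - <<'E'
from workcell import *
from h import *
import cv2
s=observe();p,d=capture("wrist");cv2.imwrite("pics/w3.png",p[:,:,::-1])
print(s["t"],s["tcp_pos"],s["gripper_width"],s["contact_force"])
s=plan(.495,.05,.15,90,8,s)
s=plan(.5035,.2305,.15,75,8,s)
E
```

```text
4.575 [ 0.47260177 -0.240766    0.15405192] 0.02625603458117044 [ 0.05157115  0.2518449  -1.35707756]
from [ 0.4726 -0.2408  0.1541] 98.0 end [0.4947 0.0502 0.1499] 90.0
[[[-8, 36, 0], [0, 0, 1]], [[-7, 36, 1], [0, 0, 1]], [[-7, 36, 0], [0, 0, 1]], [[-6, 36, 1], [0, 0, 1]], [[-5, 36, 0], [0, 0, 1]], [[-5, 36, 1], [0, 0, 1]], [[-4, 36, 0], [0, 0, 1]], [[-3, 36, 1], [0, 0, 1]]]
from [0.4947 0.0502 0.1499] 90.0 end [0.5034 0.2308 0.1498] 75.0
[[[-1, 23, -0], [0, 0, 1.9]], [[-0, 23, -0], [0, 0, 1.9]], [[0, 22, -0], [0, 0, 1.9]], [[1, 22, -0], [0, 0, 1.9]], [[2, 23, -0], [0, 0, 1.9]], [[3, 22, -0], [0, 0, 1.8]], [[3, 22, -0], [0, 0, 1.9]], [[4, 23, -0], [0, 0, 1.8]]]
```

View pics/w3.png

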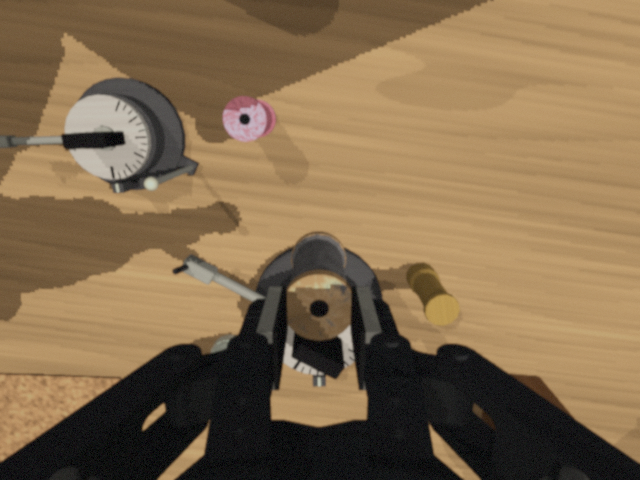

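The spool has lifted with the gripper, at an unchanged pose in the hand, and the vise, jar and stacker are undisturbed. Carrying it to the tray.

Request:
jog_arm([
  [[-8, 36, 0], [0, 0, 1]],
  [[-7, 36, 1], [0, 0, 1]],
  [[-7, 36, 0], [0, 0, 1]],
  [[-6, 36, 1], [0, 0, 1]],
  [[-5, 36, 0], [0, 0, 1]],
  [[-5, 36, 1], [0, 0, 1]],
  [[-4, 36, 0], [0, 0, 1]],
  [[-3, 36, 1], [0, 0, 1]],
])

```text
t: 5.62
tcp_pos: [0.4936, 0.0514, 0.1482]
eef_rot: [[-1.0, 0.0, -0.002], [0.0, 1.0, -0.0], [0.002, -0.0, -1.0]]
contact_force: [0.4, -0.3, -1.6]
gripper_width: 0.0269
```

Request:
jog_arm([
  [[-1, 30, 0], [0, 0, 1.9]],
  [[0, 30, 0], [0, 0, 1.9]],
  [[0, 30, 0], [0, 0, 1.9]],
  [[1, 30, 0], [0, 0, 1.9]],
  [[3, 30, 0], [0, 0, 1.9]],
  [[4, 20, 0], [0, 0, 1.8]],
  [[5, 9, 0], [0, 0, 1.9]],
  [[0, 0, 0], [0, 0, 1.8]],
])

```text
t: 6.62
tcp_pos: [0.4967, 0.2306, 0.1482]
eef_rot: [[-0.966, 0.259, -0.002], [0.259, 0.966, -0.001], [0.002, -0.001, -1.0]]
contact_force: [-0.1, 0.5, -0.2]
gripper_width: 0.0264
```

```bash
python3 - <<'E'
from workcell import *
from h import *
import cv2
s=observe();p,d=capture("wrist");cv2.imwrite("pics/w4.png",p[:,:,::-1])
print(s["t"],s["tcp_pos"],s["gripper_width"],s["contact_force"]);np.save("pics/w4s.npy",s)
plan(.5035,.2305,.15,75,1,s)
E
```

```text
6.625 [0.49666424 0.2306318  0.14822255] 0.026426612885411125 [-0.1259661   0.51822332 -0.19359189]
from [0.4967 0.2306 0.1482] 75.0 end [0.5039 0.2308 0.1502] 75.0
[[[-7, 2, -2], [0, 0, 0]]]
```

View pics/w4.png

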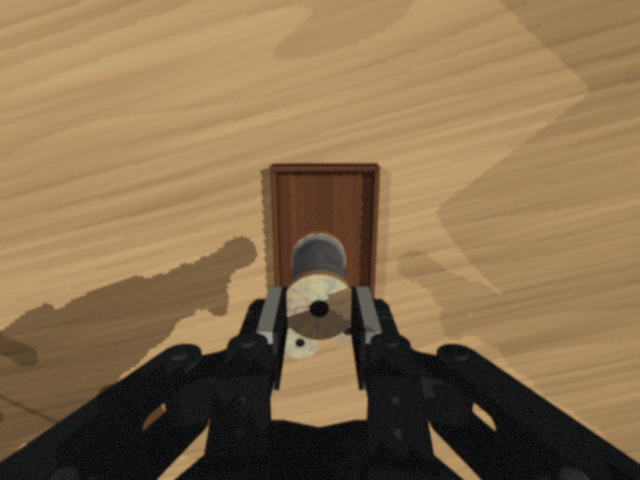

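```bash
python3 - <<'E'
from workcell import *
from h import *
s=np.load("pics/w4s.npy",allow_pickle=True).item();ci=camera_info("wrist");x,a=wristcam(ci,s)
l=ray(ci,271,165,.02,x,a);r=ray(ci,379,165,.02,x,a);m=(l+r)/2
u=(l-r)[:2]/np.linalg.norm((l-r)[:2]); n=np.array([u[1],-u[0]]); 
print(l,r,np.linalg.norm(l-r),m)
for g in (n,-n): print(m[:2]+.044*g)
E
```

```text
[0.44953712 0.20274296 0.02      ] [0.4721988  0.28714006 0.02      ] 0.08738662173323475 [0.46086796 0.24494151 0.02      ]
[0.41837321 0.25635188]
[0.50336271 0.23353114]
```

Request:
jog_arm([
  [[-7, 3, 20], [0, 0, 0]],
  [[0, 0, 35], [0, 0, 0]],
  [[0, 0, 30], [0, 0, 0]],
  [[0, 0, 20], [0, 0, 0]],
  [[0, 0, 10], [0, 0, 0]],
  [[0, 0, 4], [0, 0, 0]],
  [[0, 0, 2], [0, 0, 0]],
  [[0, 0, 0], [0, 0, 0]],
])

```text
t: 7.68
tcp_pos: [0.5054, 0.2317, 0.029]
eef_rot: [[-0.966, 0.258, 0.001], [0.258, 0.966, 0.0], [-0.001, 0.0, -1.0]]
contact_force: [0.3, -0.3, 0.2]
gripper_width: 0.0264
```

Request:
jog_arm([
  [[0, 0, 1], [0, 0, 0]],
  [[0, 0, 1], [0, 0, 0]],
  [[0, 0, 0], [0, 0, 0]],
])

```text
t: 8.05
tcp_pos: [0.505, 0.2316, 0.0265]
eef_rot: [[-0.966, 0.258, -0.0], [0.258, 0.966, -0.0], [0.0, -0.0, -1.0]]
contact_force: [0.2, 0.4, -0.6]
gripper_width: 0.0264
```

Request:
jog_arm([
  [[0, 0, 1], [0, 0, 0]],
  [[0, 0, 0.5], [0, 0, 0]],
  [[0, 0, 0], [0, 0, 0]],
])

```text
t: 8.43
tcp_pos: [0.505, 0.2316, 0.0249]
eef_rot: [[-0.966, 0.258, -0.0], [0.258, 0.966, -0.0], [0.0, -0.0, -1.0]]
contact_force: [0.4, 0.1, -0.0]
gripper_width: 0.0266
```

Request:
jog_arm([
  [[0, 0, 0.5], [0, 0, 0]],
  [[0, 0, 0.5], [0, 0, 0]],
  [[0, 0, 0], [0, 0, 0]],
])

```text
t: 8.8
tcp_pos: [0.5054, 0.2316, 0.0245]
eef_rot: [[-0.966, 0.258, 0.001], [0.258, 0.966, 0.0], [-0.001, 0.0, -1.0]]
contact_force: [-2.0, -1.2, 6.4]
gripper_width: 0.0265
```

Touchdown: 6.4 N, at the height expected for the tray floor. Releasing slowly.

Request:
jog_arm([
  [[0, 0, 0], [0, 0, 0]],
  [[0, 0, 0], [0, 0, 0]],
  [[0, 0, 0], [0, 0, 0]],
  [[0, 0, 0], [0, 0, 0]],
], gripper=-0.3)

```text
t: 9.3
tcp_pos: [0.505, 0.2315, 0.0239]
eef_rot: [[-0.966, 0.258, -0.0], [0.258, 0.966, -0.0], [0.0, -0.0, -1.0]]
contact_force: [0.0, -0.2, -0.2]
gripper_width: 0.0556
```

Request:
jog_arm([
  [[0, 0, -5], [0, 0, 0]],
  [[0, 0, -15], [0, 0, 0]],
  [[0, 0, -30], [0, 0, 0]],
  [[0, 0, -40], [0, 0, 0]],
  [[0, 0, -40], [0, 0, 0]],
  [[0, 0, -20], [0, 0, 0]],
  [[0, 0, 0], [0, 0, 0]],
])

```text
t: 10.18
tcp_pos: [0.506, 0.232, 0.1763]
eef_rot: [[-0.966, 0.258, 0.003], [0.258, 0.966, 0.002], [-0.003, 0.002, -1.0]]
contact_force: [0.5, 0.5, 0.1]
gripper_width: 0.0557
```

```bash
python3 - <<'E'
from workcell import *
from h import *
import cv2
s=observe();p,d=capture("wrist");cv2.imwrite("pics/w5.png",p[:,:,::-1])
print(s["t"],s["tcp_pos"],s["gripper_width"],s["contact_force"])
p,d=capture("top");cv2.imwrite("pics/top5.png",p[:,:,::-1])
s=plan(.495,.0,.18,100,8,s)
s=plan(.49,-.228,.18,140,8,s)
E
```

```text
10.175 [0.50599697 0.23202689 0.1762747 ] 0.05570555279008655 [0.53948461 0.49303399 0.13950791]
from [0.506  0.232  0.1763] 75.0 end [0.4954 0.0005 0.1799] 100.0
[[[-6, -28, -1], [0, 0, -3.1]], [[-5, -29, -0], [0, 0, -3.1]], [[-3, -29, -1], [0, 0, -3.1]], [[-1, -29, -0], [0, 0, -3.1]], [[-0, -29, -1], [0, 0, -3.1]], [[2, -29, -0], [0, 0, -3.2]], [[3, -29, -1], [0, 0, -3.1]], [[4, -28, -0], [0, 0, -3.2]]]
from [0.4954 0.0005 0.1799] 100.0 end [ 0.4899 -0.2276  0.1795] 140.0
[[[6, -28, -0], [0, 0, -5]], [[8, -27, -0], [0, 0, -5]], [[10, -27, -0], [0, 0, -5]], [[13, -26, -0], [0, 0, -5]], [[15, -24, -0], [0, 0, -5]], [[17, -23, -0], [0, 0, -5]], [[19, -22, -0], [0, 0, -5]], [[20, -19, -0], [0, 0, -5]]]
```

View pics/w5.png

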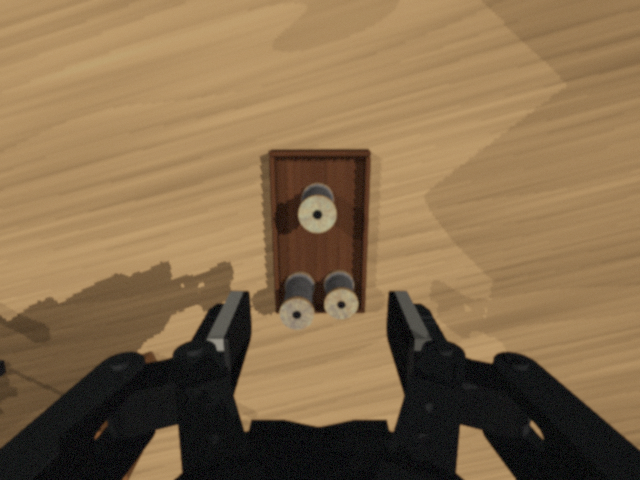

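The spool stands upright in the middle of the empty half, top at (317,213). Its two neighbours at (297,315) and (341,303) are still standing. Next is the vise.

Request:
jog_arm([
  [[-6, -28, -1], [0, 0, -3.1]],
  [[-5, -29, 0], [0, 0, -3.1]],
  [[-3, -29, -1], [0, 0, -3.1]],
  [[-1, -29, 0], [0, 0, -3.1]],
  [[0, -29, -1], [0, 0, -3.1]],
  [[2, -29, 0], [0, 0, -3.2]],
  [[3, -29, -1], [0, 0, -3.1]],
  [[4, -28, 0], [0, 0, -3.2]],
], gripper=0)

```text
t: 11.28
tcp_pos: [0.4937, -0.0009, 0.1771]
eef_rot: [[-0.984, -0.176, -0.002], [-0.176, 0.984, -0.0], [0.002, 0.0, -1.0]]
contact_force: [0.3, 0.8, 0.4]
gripper_width: 0.0424
```

Request:
jog_arm([
  [[6, -28, 0], [0, 0, -5]],
  [[8, -27, 0], [0, 0, -5]],
  [[10, -27, 0], [0, 0, -5]],
  [[13, -26, 0], [0, 0, -5]],
  [[15, -24, 0], [0, 0, -5]],
  [[17, -23, 0], [0, 0, -5]],
  [[19, -22, 0], [0, 0, -5]],
  [[20, -19, 0], [0, 0, -5]],
])

```text
t: 12.28
tcp_pos: [0.4882, -0.2287, 0.1769]
eef_rot: [[-0.64, -0.768, -0.002], [-0.768, 0.64, 0.001], [0.0, 0.002, -1.0]]
contact_force: [-0.0, 0.3, -0.2]
gripper_width: 0.0424
```

Request:
jog_arm([
  [[0, 0, 0], [0, 0, 0]],
  [[0, 0, 0], [0, 0, 0]],
])

```text
t: 12.52
tcp_pos: [0.4885, -0.2275, 0.1773]
eef_rot: [[-0.643, -0.766, -0.001], [-0.766, 0.643, 0.001], [0.0, 0.001, -1.0]]
contact_force: [0.2, -1.0, -0.5]
gripper_width: 0.0427
```

```bash
python3 - <<'E'
from workcell import *
from h import *
import cv2
s=observe();p,d=capture("wrist");cv2.imwrite("pics/w6.png",p[:,:,::-1]);np.save("pics/w6s.npy",s)
print(s["t"],s["tcp_pos"],s["gripper_width"],s["qpos"])
E
```

```text
12.525 [ 0.48853061 -0.22749277  0.17732078] 0.042724593984874236 [-4.35935189e-01  2.97947003e-01  3.86960780e-02  1.31287375e+00
  1.96048408e-04 -1.30787463e+00]
```

View pics/w6.png

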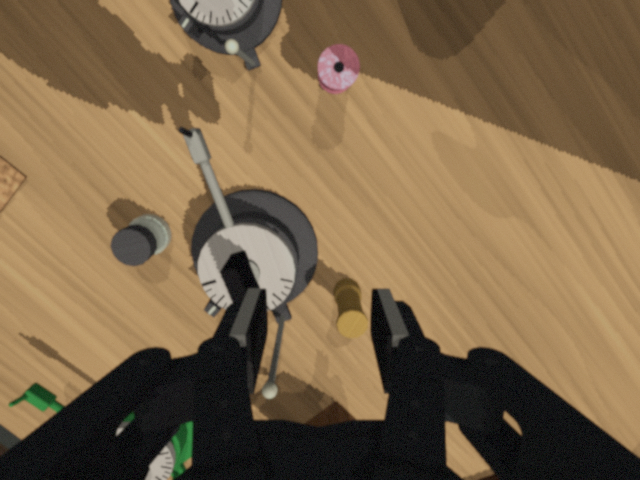

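```bash
python3 - <<'E'
from workcell import *
import cv2
from h import *
p=cv2.imread("pics/w6.png");cv2.imwrite("pics/w6c.png",cv2.resize(p[110:320,160:330],(486,600),interpolation=3))
E
```

```text
(no output)
```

View pics/w6c.png

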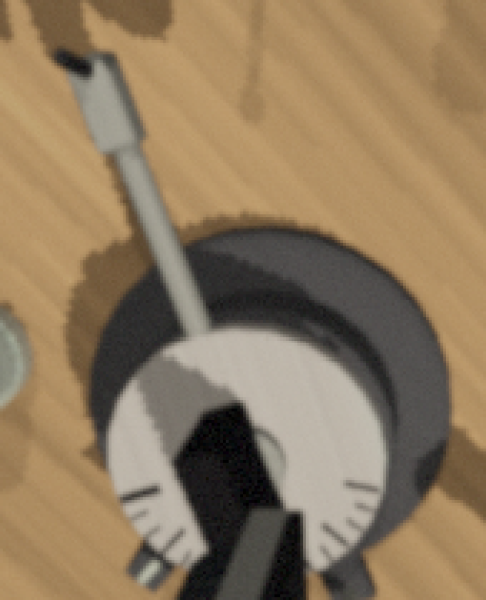

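```bash
python3 - <<'E'
from workcell import *
from h import *
s=np.load("pics/w6s.npy",allow_pickle=True).item();ci=camera_info("wrist");x,a=wristcam(ci,s)
f=lambda X,Y,z: ray(ci,160+X/2.857-.3,110+Y/2.857-.3,z,x,a)[:2]
p,q=f(125,155,.053),f(195,325,.053)
e=p-q;ang=np.degrees(np.arctan2(e[1],e[0]));print(p,q,ang)
A=np.array([.568,-.2283])
u=e/np.linalg.norm(e); print("axis offset from rod line",np.cross(u,A-q), np.linalg.norm(q-A))
ix=f(152,568,.052); print("index",ix,np.hypot(*(ix-A)),np.degrees(np.arctan2(*(ix-A)[::-1])))
# dial edge pts
E=[f(*c,.056) for c in [(107,455),(127,395),(165,348),(240,326),(310,345),(350,375),(378,430),(388,480)]]
M=np.array([[2*g[0],2*g[1],1] for g in E]);r=np.linalg.lstsq(M,[g@g for g in E],rcond=None)[0];print("circle",r[:2],np.sqrt(r[2]+r[:2]@r[:2]))
plan(.568,-.2283,.177,ang-90,8)
E
```

```text
[ 0.53314072 -0.316838  ] [ 0.55263249 -0.2687746 ] -112.0746612774554
axis offset from rod line -0.0009699435118623798 0.04329380786805322
index [ 0.6190357  -0.22016323] 0.051680268739497666 9.05859405791748
circle [ 0.56915753 -0.22787775] 0.04183520459975339
from [ 0.4887 -0.2273  0.1775] 140.0 end [ 0.5674 -0.2284  0.1775] 157.9
[[[-6, -8, 0], [0, 0, -2.2]], [[-6, -8, 0], [0, 0, -2.2]], [[-6, -8, 0], [0, 0, -2.3]], [[-5, -8, 0], [0, 0, -2.2]], [[-5, -9, 0], [0, 0, -2.3]], [[-5, -9, 0], [0, 0, -2.2]], [[-4, -9, 0], [0, 0, -2.3]], [[-4, -8, 0], [0, 0, -2.2]]]<stdin>:8: DeprecationWarning: Arrays of 2-dimensional vectors are deprecated. Use arrays of 3-dimensional vectors instead. (deprecated in NumPy 2.0)
```

Request:
jog_arm([
  [[-6, -8, 0], [0, 0, -2.2]],
  [[-6, -8, 0], [0, 0, -2.2]],
  [[-6, -8, 0], [0, 0, -2.2]],
  [[-5, -8, 0], [0, 0, -2.2]],
  [[-5, -9, 0], [0, 0, -2.2]],
  [[-5, -9, 0], [0, 0, -2.2]],
  [[-5, -9, 0], [0, 0, -2.2]],
  [[-5, -8, 0], [0, 0, -2.2]],
])

```text
t: 13.58
tcp_pos: [0.5693, -0.2274, 0.178]
eef_rot: [[-0.378, -0.926, -0.0], [-0.926, 0.378, -0.0], [0.0, 0.0, -1.0]]
contact_force: [-0.1, -0.2, -1.0]
gripper_width: 0.0429
```

Request:
jog_arm([
  [[0, 0, 20], [0, 0, 0]],
  [[0, 0, 20], [0, 0, 0]],
  [[0, 0, 20], [0, 0, 0]],
  [[0, 0, 7], [0, 0, 0]],
  [[0, 0, 0], [0, 0, 0]],
  [[0, 0, 0], [0, 0, 0]],
])

```text
t: 14.32
tcp_pos: [0.5691, -0.2276, 0.1119]
eef_rot: [[-0.38, -0.925, 0.001], [-0.925, 0.38, -0.0], [0.0, -0.001, -1.0]]
contact_force: [0.0, -0.6, -0.2]
gripper_width: 0.0426
```

```bash
python3 - <<'E'
from workcell import *
from h import *
import cv2
s=observe();p,d=capture("wrist");cv2.imwrite("pics/w7.png",p[:,:,::-1]);np.save("pics/w7s.npy",s)
print(s["t"],s["tcp_pos"],s["gripper_width"],s["qpos"])
plan(.5685,-.228,.1,157.5,1)
E
```

```text
14.325 [ 0.56909831 -0.22764035  0.11190193] 0.04255391335596499 [-3.80497581e-01  4.70007908e-01  1.24306921e-01  1.22391685e+00
 -1.78986302e-05 -1.56108480e+00]
from [ 0.5691 -0.2277  0.1119] 157.6 end [ 0.5687 -0.2286  0.0999] 157.5
[[[1, 0, 12], [0, 0, 0.1]]]
```

View pics/w7.png

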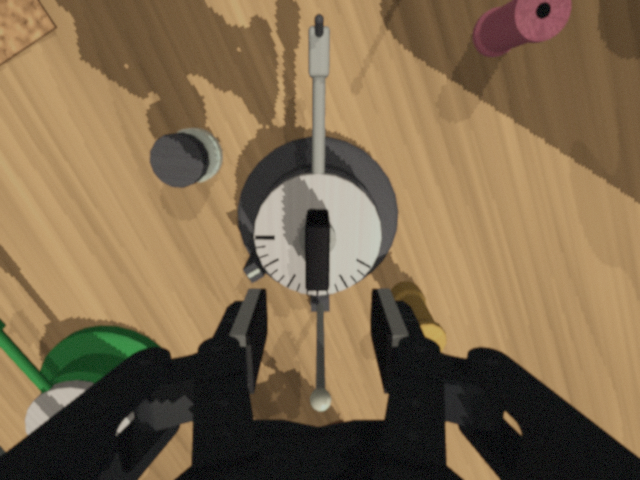

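```bash
python3 - <<'E'
from workcell import *
from h import *
s=np.load("pics/w7s.npy",allow_pickle=True).item();ci=camera_info("wrist");x,a=wristcam(ci,s)
t=ray(ci,318,172,.056,x,a);b=ray(ci,318,294.5,.056,x,a);print(np.linalg.norm(t-b),(t+b)/2)
l=ray(ci,253.5,232,.056,x,a);r=ray(ci,382.5,232,.056,x,a);print(np.linalg.norm(l-r),(l+r)/2)
print(ray(ci,318,210,.096,x,a),ray(ci,318,290,.096,x,a)) 
E
```

```text
0.08415833688642295 [ 0.56899953 -0.22838737  0.056     ]
0.08435344435051258 [ 0.56788125 -0.23113871  0.056     ]
[ 0.55836463 -0.25375538  0.096     ] [ 0.57627032 -0.21039994  0.096     ]
```

The bar is in line between the fingers at column 318, and the dial centre is within 1 mm of the TCP. Descending over the knob and gripping.

Request:
jog_arm([
  [[0.7, 0, 15], [0, 0, 0]],
  [[0, 0, 15], [0, 0, 0]],
  [[0, 0, 12], [0, 0, 0]],
  [[0, 0, 6], [0, 0, 0]],
  [[0, 0, 0], [0, 0, 0]],
  [[0, 0, 0], [0, 0, 0]],
])

```text
t: 15.12
tcp_pos: [0.5686, -0.2283, 0.0634]
eef_rot: [[-0.381, -0.925, 0.001], [-0.925, 0.381, -0.0], [0.0, -0.001, -1.0]]
contact_force: [0.1, -0.0, 1.3]
gripper_width: 0.0427
```

Request:
jog_arm([
  [[0, 0, 0], [0, 0, 0]],
  [[0, 0, 0], [0, 0, 0]],
  [[0, 0, 0], [0, 0, 0]],
  [[0, 0, 0], [0, 0, 0]],
  [[0, 0, 0], [0, 0, 0]],
], gripper=1, force=60)

```text
t: 15.75
tcp_pos: [0.5683, -0.2281, 0.063]
eef_rot: [[-0.381, -0.925, -0.0], [-0.925, 0.381, 0.0], [0.0, 0.0, -1.0]]
contact_force: [0.2, -0.1, 0.1]
gripper_width: -0.0002
```

```bash
python3 - <<'E'
from workcell import *
s=observe();print(s["t"],s["tcp_pos"],s["gripper_width"],s["contact_force"],s["ft_torque"],s["eef_rot"])
E
```

```text
15.75 [ 0.56831404 -0.22811469  0.06300722] -0.00017217387936355172 [ 0.21408499 -0.12148777  0.09387212] [-0.0244116  -0.00386976 -0.00818757] [[-3.80591921e-01 -9.24743094e-01 -1.57170800e-05]
 [-9.24743094e-01  3.80591921e-01  2.07382623e-08]
 [ 5.96261610e-06  1.45421540e-05 -1.00000000e+00]]
```

The fingers shut to zero, so there is no knob between them. I need to look before doing anything else.

```bash
python3 - <<'E'
from workcell import *
import cv2,numpy as np
p,d=capture("wrist");cv2.imwrite("pics/w8.png",p[:,:,::-1]);np.save("pics/w8.npy",d)
p,d=capture("scene");cv2.imwrite("pics/s8.png",cv2.resize(p[100:290,150:400,::-1],(789,600),interpolation=3))
p,d=capture("top");cv2.imwrite("pics/t8.png",cv2.resize(p[200:350,310:510,::-1],(800,600),interpolation=3))
E
```

```text
(no output)
```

View pics/w8.png

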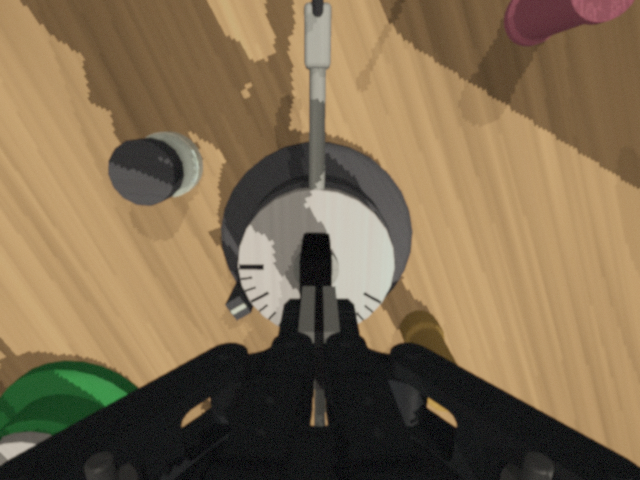

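View pics/s8.png

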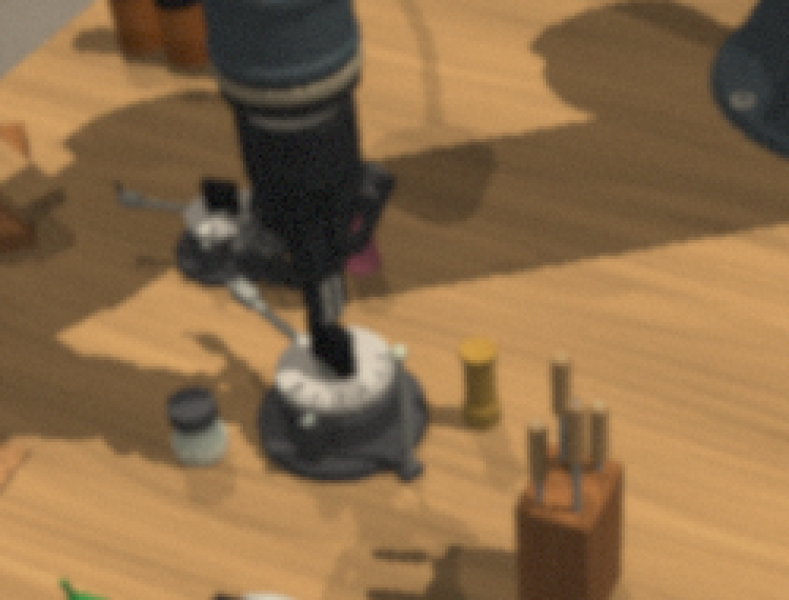

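View pics/t8.png

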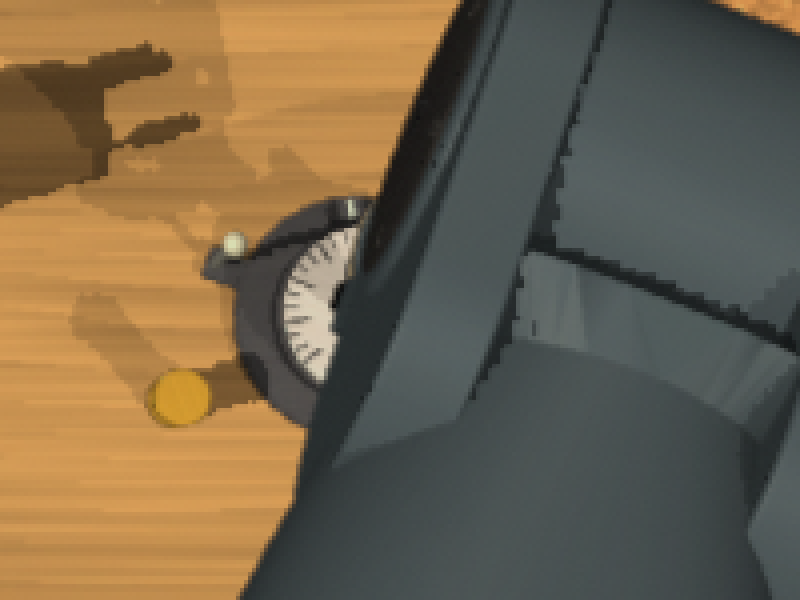

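```bash
python3 - <<'E'
from workcell import *
from h import *
import cv2
s=observe();print(s["tcp_pos"],s["t"])
d=np.load("pics/w8.npy");ci=camera_info("wrist");x,a=wristcam(ci,s);print("cam",x)
for u,v in [(316,245),(316,265),(316,280),(306,292),(330,292),(307,315),(330,315),(290,330),(262,240),(370,240),(330,40),(317,50),(150,180),(120,250),(450,250)]:
    D=d[v,u];q=x+a@np.array([(u-ci["cx"])/ci["fx"],-(v-ci["cy"])/ci["fy"],-1.])*D
    print(u,v,D.round(4),q.round(4), (s["eef_rot"].T@(q-s["tcp_pos"])).round(4))
p=cv2.imread("pics/w8.png");cv2.imwrite("pics/w8c.png",cv2.resize(p[200:380,220:420],(666,600),interpolation=3))
E
```

```text
[ 0.56831576 -0.22811468  0.06299368] 15.9
cam [ 0.53874018 -0.29849787  0.24428574]
316 245 0.1747 [ 0.5617 -0.2464  0.079 ] [ 0.0195 -0.0008 -0.016 ]
316 265 0.1589 [ 0.5627 -0.2437  0.0964] [ 0.0166 -0.0007 -0.0334]
316 280 0.1608 [ 0.5653 -0.2375  0.0966] [ 0.0098 -0.0007 -0.0336]
306 292 0.1471 [ 0.5683 -0.24    0.1105] [ 0.011  -0.0045 -0.0475]
330 292 0.1458 [ 0.5595 -0.2371  0.1117] [ 0.0116  0.0048 -0.0488]
307 315 0.13 [ 0.5674 -0.2398  0.1285] [ 0.0111 -0.0036 -0.0655]
330 315 0.1291 [ 0.56   -0.2372  0.1292] [ 0.0116  0.0043 -0.0663]
290 330 0.1286 [ 0.5743 -0.2381  0.1312] [ 0.007  -0.0093 -0.0683]
262 240 0.198 [ 0.5899 -0.2525  0.0562] [ 0.0144 -0.0292  0.0068]
370 240 0.1987 [ 0.5377 -0.2308  0.0555] [0.0141 0.0273 0.0075]
330 40 0.1681 [ 0.522  -0.3262  0.0582] [0.1083 0.0055 0.0048]
317 50 0.1673 [ 0.529  -0.3244  0.0605] [ 0.104  -0.0003  0.0025]
150 180 0.1966 [ 0.6318 -0.3025  0.0484] [ 0.0446 -0.087   0.0146]
120 250 0.2601 [ 6.984e-01 -2.692e-01 -6.000e-04] [-0.0115 -0.1359  0.0636]
450 250 0.2591 [ 4.894e-01 -1.833e-01  1.000e-04] [-0.0114  0.09    0.0629]
```

View pics/w8c.png

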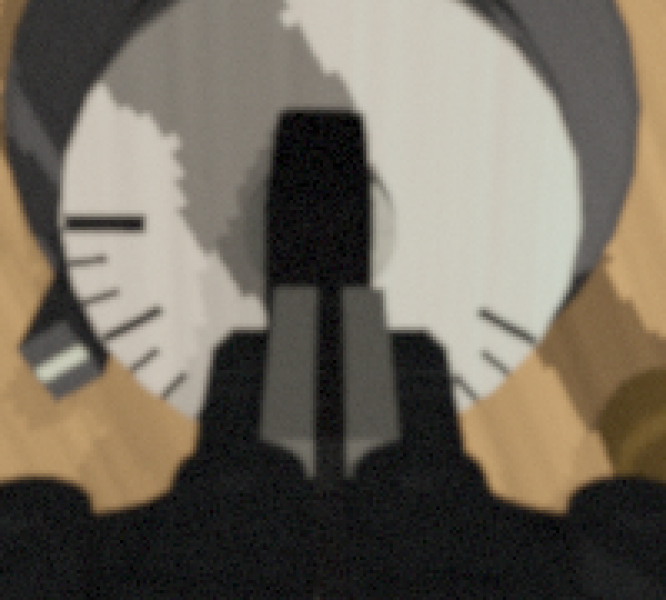

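```bash
python3 - <<'E'
from workcell import *
import numpy as np
ci=camera_info("wrist");M=ci["mount"];print(np.linalg.norm(M[:3,3]))
for p in [(0,0,0),(.011,0.004,0),(.011,.004,-.0187),(.011,.004,-.03),(.011,.004,-.045),(.011,.004,-.065),(-.011,.004,0),(.011,.004,-.054-.0187)]:
    c=M[:3,:3].T@(np.array(p)-M[:3,3]); print(p,c.round(4),(ci["cx"]+ci["fx"]*c[0]/-c[2]).round(1),(ci["cy"]-ci["fy"]*c[1]/-c[2]).round(1))
d=np.load("pics/w8.npy")
print(d[284:345:3,306].round(3)); print(d[284:345:3,330].round(3)); print(d[284:345:3,318].round(3))
E
```

```text
0.19671125874360043
(0, 0, 0) [-0.0003 -0.019  -0.1958] 318.0 270.6
(0.011, 0.004, 0) [ 0.0037 -0.0085 -0.1925] 325.8 250.5
(0.011, 0.004, -0.0187) [ 0.0037 -0.0141 -0.1747] 326.5 264.3
(0.011, 0.004, -0.03) [ 0.0037 -0.0174 -0.1639] 327.0 274.1
(0.011, 0.004, -0.045) [ 0.0036 -0.0219 -0.1496] 327.8 289.2
(0.011, 0.004, -0.065) [ 0.0036 -0.0278 -0.1305] 329.1 314.6
(-0.011, 0.004, 0) [ 0.0037 -0.0295 -0.1991] 325.6 290.0
(0.011, 0.004, -0.0727) [ 0.0036 -0.0301 -0.1231] 329.7 326.5
[0.161 0.15  0.148 0.145 0.143 0.141 0.139 0.135 0.135 0.133 0.13  0.127
 0.126 0.124 0.123 0.121 0.119 0.117 0.114 0.114 0.111]
[0.163 0.152 0.149 0.146 0.143 0.141 0.138 0.136 0.134 0.132 0.13  0.128
 0.127 0.124 0.123 0.121 0.119 0.117 0.114 0.113 0.112]
[0.161 0.15  0.148 0.146 0.143 0.142 0.138 0.137 0.135 0.132 0.13  0.129
 0.126 0.126 0.122 0.121 0.119 0.12  0.12  0.121 0.121]
```

The depth shows why: the pads end about 42 mm short of the stated TCP. Their tips are at z≈0.105, just above the knob top at 0.0965, so they closed on air without touching it. The spool must also have been held near its top. Before going lower I'll open and measure the finger geometry.

Request:
jog_arm([
  [[0, 0, 0], [0, 0, 0]],
  [[0, 0, 0], [0, 0, 0]],
  [[0, 0, 0], [0, 0, 0]],
], gripper=0.2)

```text
t: 16.27
tcp_pos: [0.5683, -0.2281, 0.063]
eef_rot: [[-0.381, -0.925, -0.0], [-0.925, 0.381, 0.0], [-0.0, 0.0, -1.0]]
contact_force: [-0.0, -0.8, 0.2]
gripper_width: 0.0342
```

```bash
python3 - <<'E'
from workcell import *
from h import *
import cv2
s=observe();print(s["tcp_pos"],s["t"],s["gripper_width"],s["contact_force"])
p,d=capture("wrist");cv2.imwrite("pics/w9.png",cv2.resize(p[180:400,180:460,::-1],(764,600),interpolation=3))
ci=camera_info("wrist");M=ci["mount"]
vv,uu=np.mgrid[0:480,0:640]
c=np.stack([(uu-ci["cx"])/ci["fx"]*d,-(vv-ci["cy"])/ci["fy"]*d,-d],-1)
q=c@M[:3,:3].T+M[:3,3]
np.save("pics/w9q.npy",q)
for v in range(270,345,5):
    print(v,[ (u,q[v,u].round(3).tolist()) for u in (275,285,295,318,340,350,360)][::1] if 0 else [(u,q[v,u,2].round(3)) for u in range(260,380,8)])
E
```

```text
[ 0.56832235 -0.22811937  0.06300794] 16.275 0.034183288986699784 [-0.02272492 -0.7929397   0.15785034]
270 [(260, np.float64(0.006)), (268, np.float64(0.007)), (276, np.float64(0.007)), (284, np.float64(0.007)), (292, np.float64(0.008)), (300, np.float64(-0.032)), (308, np.float64(-0.034)), (316, np.float64(-0.033)), (324, np.float64(-0.033)), (332, np.float64(0.002)), (340, np.float64(0.007)), (348, np.float64(0.007)), (356, np.float64(0.008)), (364, np.float64(0.007)), (372, np.float64(0.006))]
275 [(260, np.float64(0.006)), (268, np.float64(0.007)), (276, np.float64(0.007)), (284, np.float64(0.006)), (292, np.float64(0.007)), (300, np.float64(-0.033)), (308, np.float64(-0.033)), (316, np.float64(-0.034)), (324, np.float64(-0.034)), (332, np.float64(0.002)), (340, np.float64(0.006)), (348, np.float64(0.008)), (356, np.float64(0.007)), (364, np.float64(0.006)), (372, np.float64(0.007))]
280 [(260, np.float64(0.008)), (268, np.float64(0.007)), (276, np.float64(0.007)), (284, np.float64(0.006)), (292, np.float64(0.007)), (300, np.float64(-0.033)), (308, np.float64(-0.033)), (316, np.
[... 4339 characters left out ...]
.063)), (292, np.float64(0.064)), (300, np.float64(-0.032)), (308, np.float64(-0.034)), (316, np.float64(-0.032)), (324, np.float64(-0.033)), (332, np.float64(0.063)), (340, np.float64(0.063)), (348, np.float64(0.063)), (356, np.float64(0.063)), (364, np.float64(-0.057)), (372, np.float64(-0.075))]
340 [(260, np.float64(-0.077)), (268, np.float64(-0.069)), (276, np.float64(-0.048)), (284, np.float64(0.064)), (292, np.float64(0.064)), (300, np.float64(0.062)), (308, np.float64(0.055)), (316, np.float64(0.052)), (324, np.float64(-0.032)), (332, np.float64(0.062)), (340, np.float64(0.063)), (348, np.float64(0.064)), (356, np.float64(0.063)), (364, np.float64(-0.057)), (372, np.float64(-0.076))]
```

View pics/w9.png

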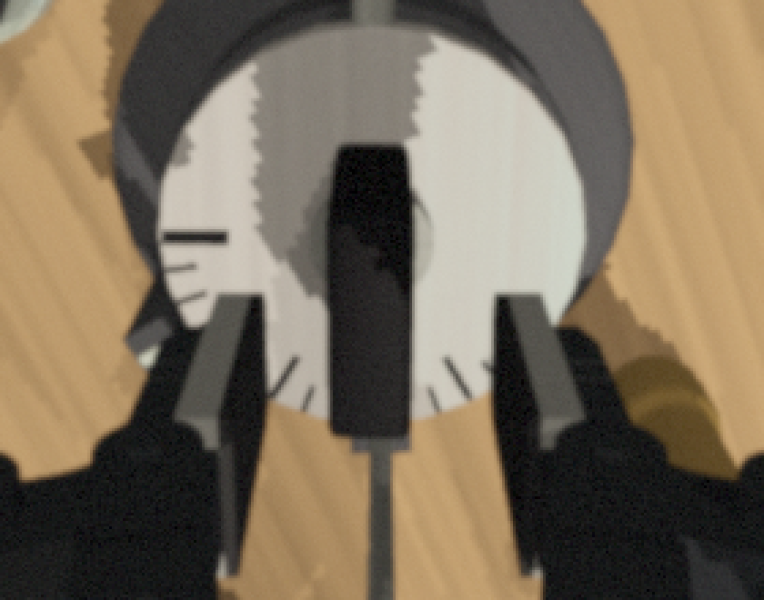

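The picture confirms it: pad tips are at tool z ≈ -42 mm, straddling the bar evenly but above its top. The remaining height is about 37 mm. I'll go down in small steps and watch the force.

Request:
jog_arm([
  [[0, 0, 8], [0, 0, 0]],
  [[0, 0, 8], [0, 0, 0]],
  [[0, 0, 4], [0, 0, 0]],
  [[0, 0, 0], [0, 0, 0]],
])

```text
t: 16.82
tcp_pos: [0.568, -0.228, 0.0425]
eef_rot: [[-0.381, -0.925, -0.001], [-0.925, 0.381, 0.0], [0.0, 0.001, -1.0]]
contact_force: [0.6, -0.4, 0.5]
gripper_width: 0.0342
```

Request:
jog_arm([
  [[0, 0, 7], [0, 0, 0]],
  [[0, 0, 6], [0, 0, 0]],
  [[0, 0, 4], [0, 0, 0]],
  [[0, 0, 0], [0, 0, 0]],
])

```text
t: 17.32
tcp_pos: [0.5681, -0.228, 0.0256]
eef_rot: [[-0.381, -0.925, -0.001], [-0.925, 0.381, 0.0], [0.0, 0.001, -1.0]]
contact_force: [0.3, -0.0, -0.6]
gripper_width: 0.0341
```

```bash
python3 - <<'E'
from workcell import *
from h import *
import cv2
s=observe();print(s["tcp_pos"],s["t"],s["gripper_width"],s["contact_force"])
p,d=capture("wrist");cv2.imwrite("pics/w10.png",p[:,:,::-1])
p,d=capture("scene");cv2.imwrite("pics/s10.png",cv2.resize(p[100:290,150:400,::-1],(789,600),interpolation=3))
E
```

```text
[ 0.56809262 -0.22802275  0.02561813] 17.325 0.03413765463622871 [ 0.29600373 -0.02674822 -0.60420615]
```

View pics/w10.png

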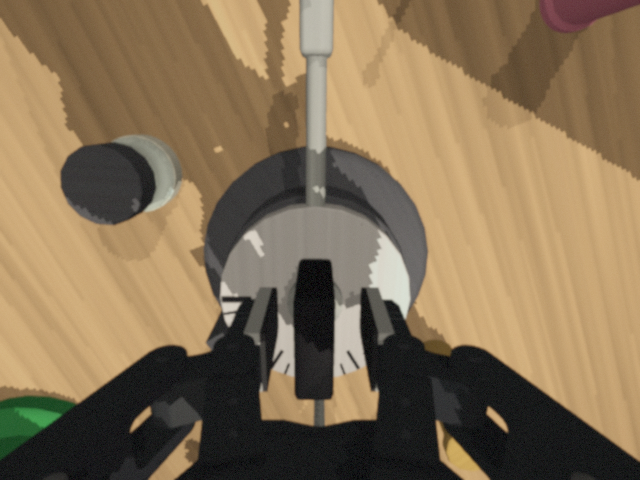

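View pics/s10.png

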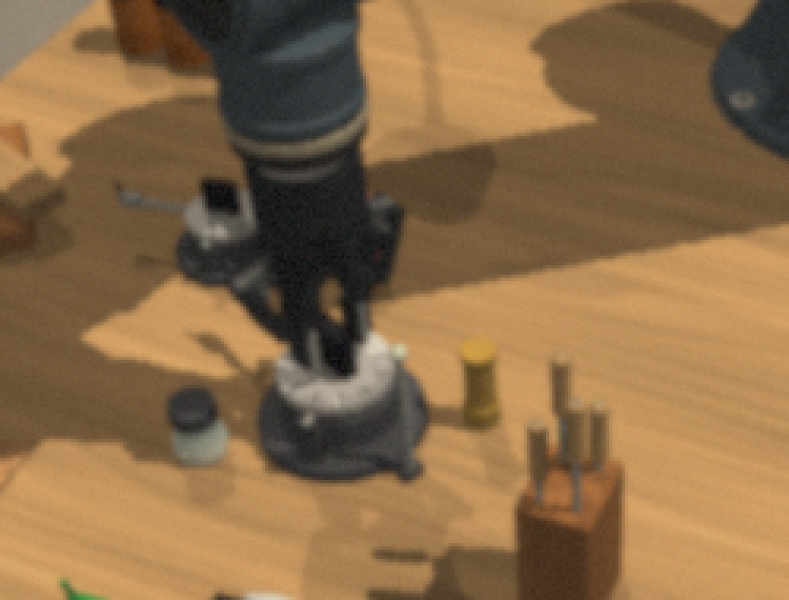

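```bash
python3 - <<'E'
import numpy as np
q=np.load("pics/w9q.npy")
m=(q[...,2]<-.04)&(q[...,2]>-.17)
for lo in np.arange(-.15,-.04,.01):
    k=m&(q[...,2]>=lo)&(q[...,2]<lo+.01)&(np.abs(q[...,0])<.06)
    if k.any(): print(round(lo,2),k.sum(),np.percentile(q[k][:,1],[1,99]).round(3),np.percentile(q[k][:,0],[1,99]).round(3))
E
```

```text
-0.14 2361 [-0.02   0.021] [0.018 0.021]
-0.13 14849 [-0.06   0.061] [0.006 0.018]
-0.12 16227 [-0.058  0.059] [-0.005  0.018]
-0.11 8220 [-0.054  0.055] [-0.011  0.018]
-0.1 11446 [-0.05   0.051] [-0.011  0.014]
-0.09 3181 [-0.047  0.048] [-0.002  0.014]
-0.08 1927 [-0.028  0.028] [-0.01   0.012]
-0.07 1502 [-0.03   0.031] [-0.01   0.012]
-0.06 1211 [-0.03   0.031] [-0.01   0.012]
-0.05 640 [-0.029  0.029] [-0.01   0.012]
```

Straddling now, and all gripper parts that reach out 60 mm are above the post top. Closing.

Request:
jog_arm([
  [[0, 0, 0], [0, 0, 0]],
  [[0, 0, 0], [0, 0, 0]],
  [[0, 0, 0], [0, 0, 0]],
  [[0, 0, 0], [0, 0, 0]],
  [[0, 0, 0], [0, 0, 0]],
], gripper=1, force=60)

```text
t: 18.05
tcp_pos: [0.5693, -0.2285, 0.0265]
eef_rot: [[-0.381, -0.925, 0.002], [-0.925, 0.381, -0.001], [-0.0, -0.002, -1.0]]
contact_force: [5.2, -1.5, -0.7]
gripper_width: 0.0134
```

```bash
python3 - <<'E'
from workcell import *
s=observe();print(s["t"],s["tcp_pos"],s["gripper_width"],s["contact_force"],s["ft_torque"],s["eef_rot"],s["qpos"])
E
```

```text
18.05 [ 0.56929173 -0.22847359  0.02653588] 0.013391842837655016 [ 5.17106407 -1.48093906 -0.71969774] [-0.31953481 -0.9306588  -0.01722761] [[-3.80573159e-01 -9.24749009e-01  1.82771799e-03]
 [-9.24750814e-01  3.80572546e-01 -6.85367624e-04]
 [-6.17862588e-05 -1.95101622e-03 -9.99998095e-01]] [-3.81677858e-01  5.19099683e-01 -1.99275852e-02  1.02981758e+00
  4.47357102e-05 -1.56205806e+00]
```

Gripped at 13.4 mm. Easing the 5 N side load, then pressing.

Request:
jog_arm([
  [[0, -1.3, 0], [0, 0, 0]],
  [[0, 0, 2], [0, 0, 0]],
  [[0, 0, 2], [0, 0, 0]],
  [[0, 0, 0], [0, 0, 0]],
  [[0, 0, 0], [0, 0, 0]],
])

```text
t: 18.68
tcp_pos: [0.5695, -0.2286, 0.0226]
eef_rot: [[-0.381, -0.925, 0.0], [-0.925, 0.381, -0.0], [0.0, -0.0, -1.0]]
contact_force: [-2.4, 1.0, 9.0]
gripper_width: 0.013
```

```bash
python3 - <<'E'
from workcell import *
s=observe();print(s["t"],s["tcp_pos"],s["gripper_width"],s["contact_force"],s["ft_torque"])
E
```

```text
18.675 [ 0.56951585 -0.22863956  0.02256805] 0.01304638126023712 [-2.40207616  0.99630667  9.02823298] [0.31578374 0.68690527 0.02871627]
```

Request:
jog_arm([
  [[0, 0, 0], [0, 0, 3]],
  [[0, 0, 0], [0, 0, 5]],
  [[0, 0, 0], [0, 0, 5]],
  [[0, 0, 0], [0, 0, 5]],
  [[0, 0, 0], [0, 0, 2]],
  [[0, 0, 0], [0, 0, 0]],
])

```text
t: 19.42
tcp_pos: [0.5693, -0.2283, 0.0225]
eef_rot: [[-0.674, -0.738, -0.0], [-0.738, 0.674, 0.0], [-0.0, 0.0, -1.0]]
contact_force: [-2.5, 2.7, 9.2]
gripper_width: 0.0131
```

```bash
python3 - <<'E'
from workcell import *
import cv2
s=observe();print(s["t"],s["tcp_pos"],s["gripper_width"],s["contact_force"],s["ft_torque"])
p,d=capture("wrist");cv2.imwrite("pics/w11.png",p[:,:,::-1])
E
```

```text
19.425 [ 0.56932337 -0.22834929  0.02246942] 0.013126488257182994 [-2.5399438   2.6816323   9.17233398] [0.66295738 0.84815518 0.01634273]
```

View pics/w11.png

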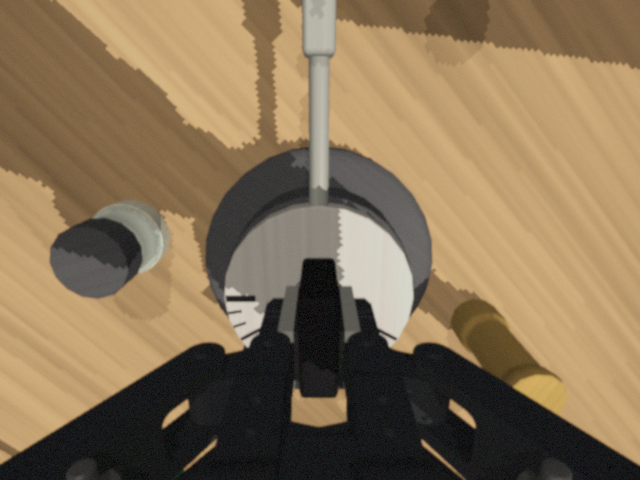

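The dial turned with the tool: the arm stays at column 319, with about zero torque and 9 N on the knob. Continuing.

Request:
jog_arm([
  [[0, 0.5, 0], [0, 0, 4]],
  [[0, 0, 0], [0, 0, 6]],
  [[0, 0, 0], [0, 0, 6]],
  [[0, 0, 0], [0, 0, 6]],
  [[0, 0, 0], [0, 0, 6]],
  [[0, 0, 0], [0, 0, 5]],
  [[0, 0, 0], [0, 0, 2]],
  [[0, 0, 0], [0, 0, 0]],
])

```text
t: 20.48
tcp_pos: [0.5691, -0.2278, 0.0225]
eef_rot: [[-0.976, -0.218, 0.0], [-0.218, 0.976, 0.001], [-0.0, 0.001, -1.0]]
contact_force: [-3.1, 4.1, 8.8]
gripper_width: 0.0133
```

Request:
jog_arm([
  [[0, 0, 0], [0, 0, 3]],
  [[0, 0, 0], [0, 0, 5]],
  [[0, 0, 0], [0, 0, 6]],
  [[0, 0, 0], [0, 0, 5]],
  [[0, 0, 0], [0, 0, 4]],
  [[0, 0, 0], [0, 0, 2]],
  [[0, 0, 0], [0, 0, 0]],
  [[0, 0, 0], [0, 0, 0]],
])

```text
t: 21.48
tcp_pos: [0.5692, -0.2275, 0.0225]
eef_rot: [[-0.977, 0.214, 0.0], [0.214, 0.977, 0.001], [-0.0, 0.001, -1.0]]
contact_force: [-1.6, 6.0, 9.5]
gripper_width: 0.0127
```

```bash
python3 - <<'E'
from workcell import *
import cv2,numpy as np
s=observe();print(s["t"],s["tcp_pos"],s["gripper_width"],s["contact_force"],s["ft_torque"],s["qpos"][5],np.degrees(np.arctan2(s["eef_rot"][1,1],s["eef_rot"][0,1])))
p,d=capture("wrist");cv2.imwrite("pics/w12.png",p[:,:,::-1])
p,d=capture("top");cv2.imwrite("pics/t12.png",cv2.resize(p[200:350,310:510,::-1],(800,600),interpolation=3))
p,d=capture("scene");cv2.imwrite("pics/s12.png",cv2.resize(p[150:270,190:350,::-1],(800,600),interpolation=3))
E
```

```text
21.475 [ 0.56923746 -0.22748177  0.02249737] 0.012735531767992329 [-1.61590918  5.989609    9.54080907] [ 1.47205211  0.32792627 -0.02045649] -0.16551981138480676 77.65458610352962
```

View pics/w12.png

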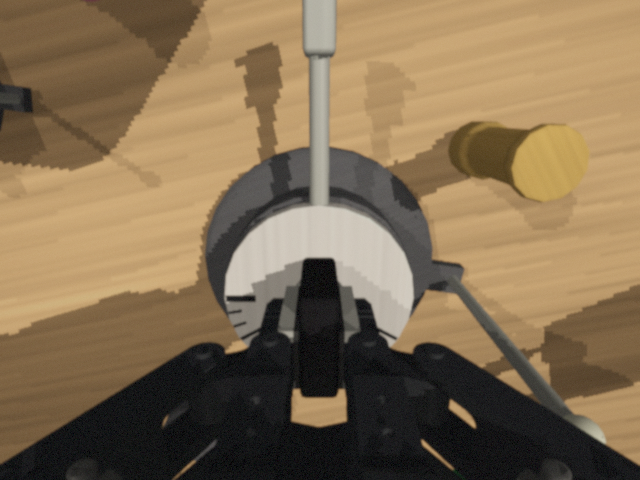

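View pics/t12.png

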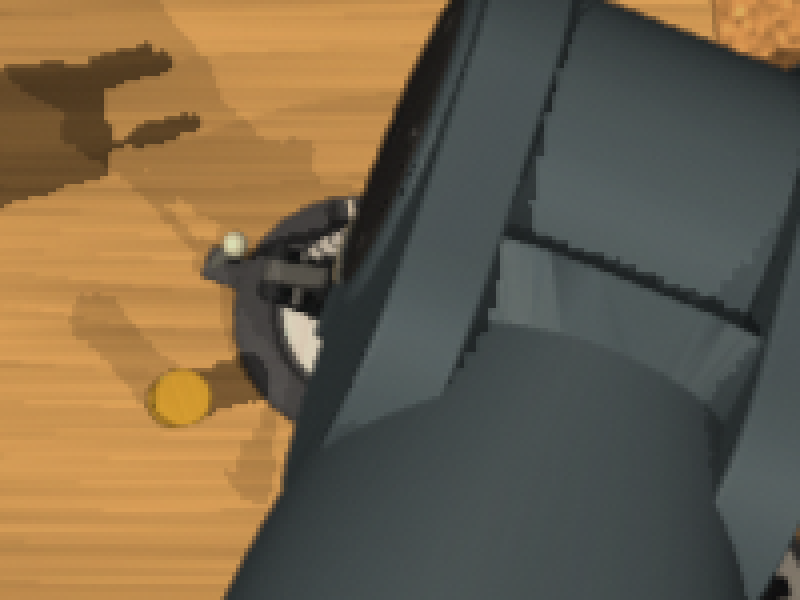

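View pics/s12.png

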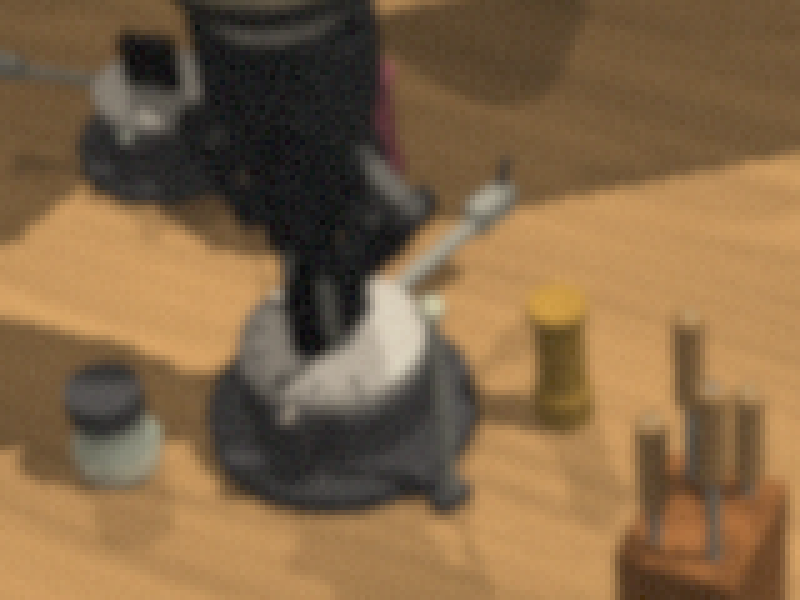

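```bash
python3 - <<'E'
from workcell import *
from h import *
ci=camera_info("wrist");s=np.load("pics/w7s.npy",allow_pickle=True).item();s["tcp_pos"]=np.array([.56831,-.22811,.0630])
s["eef_rot"]=np.array([[-.3806,-.92474,0],[-.92474,.3806,0],[0,0,-1.]])
x,a=wristcam(ci,s)
f=lambda X,Y,z: ray(ci,220+X/3.333-.35,200+Y/3.333-.35,z,x,a)[:2]
# dial circle fit
E=[f(*c,.056) for c in [(60,205),(70,145),(100,92),(582,200),(572,150),(540,85),(575,260),(62,250)]]
M=np.array([[2*g[0],2*g[1],1] for g in E]);r=np.linalg.lstsq(M,[g@g for g in E],rcond=None)[0];A=r[:2];print("circle",A,np.sqrt(r[2]+A@A))
for A in (A,np.array([.569,-.2284])):
  an=lambda p:np.degrees(np.arctan2(*(p-A)[::-1]))
  for n,i,o,z in [("0",(145,222),(67,224),.056),("10",(105,259),(70,263),.056),("20",(117,291),(82,302),.056),("30",(158,310),(106,340),.056),("120",(480,313),(530,343),.056),("110",(483,353),(504,370),.056),("idx",(85,350),(35,378),.052)]:
    p,q=f(*i,z),f(*o,z);print(n,an(p).round(1),an(q).round(1),np.hypot(*(q-A)).round(4))
  p=f(316,115,.096) if 0 else None
E
```

```text
circle [ 0.57074616 -0.22691726] 0.041818868042133035
0 -25.7 -24.2 0.0407
10 -14.5 -14.6 0.041
20 -4.9 -4.7 0.0411
30 5.1 6.2 0.0405
120 128.6 127.6 0.0399
110 118.5 118.3 0.0394
idx 7.9 8.0 0.0566
0 -21.5 -21.3 0.0418
10 -11.6 -12.1 0.0424
20 -2.3 -2.5 0.0427
30 7.5 8.0 0.0424
120 124.2 124.3 0.0401
110 114.9 115.1 0.0399
idx 9.4 9.2 0.0586
```

By the scale in that picture the starting reading was about 31.5 to 32. Having turned 80, it is now near 111 to 112. Turning 8.5 more and relieving the side load.

Request:
jog_arm([
  [[0, 0.7, 0], [0, 0, 3]],
  [[0, 0, 0], [0, 0, 3]],
  [[0, 0, 0], [0, 0, 2]],
  [[0, 0, 0], [0, 0, 0.5]],
  [[0, 0, 0], [0, 0, 0]],
  [[0, 0, 0], [0, 0, 0]],
])

```text
t: 22.38
tcp_pos: [0.5694, -0.2272, 0.0226]
eef_rot: [[-0.934, 0.356, 0.0], [0.356, 0.934, 0.001], [-0.0, 0.001, -1.0]]
contact_force: [-1.4, 3.8, 9.2]
gripper_width: 0.0131
```

```bash
python3 - <<'E'
from workcell import *
import cv2,numpy as np
s=observe();print(s["t"],s["tcp_pos"],s["contact_force"],np.degrees(np.arctan2(s["eef_rot"][1,1],s["eef_rot"][0,1])))
p,d=capture("wrist");cv2.imwrite("pics/w13.png",cv2.resize(p[180:400,180:460,::-1],(764,600),interpolation=3))
p,d=capture("scene");cv2.imwrite("pics/s13.png",cv2.resize(p[195:255,220:300,::-1],(800,600),interpolation=3))
E
```

```text
22.375 [ 0.56937059 -0.22720754  0.02256123] [-1.39699122  3.84295733  9.24772906] 69.1404394437592
```

View pics/w13.png

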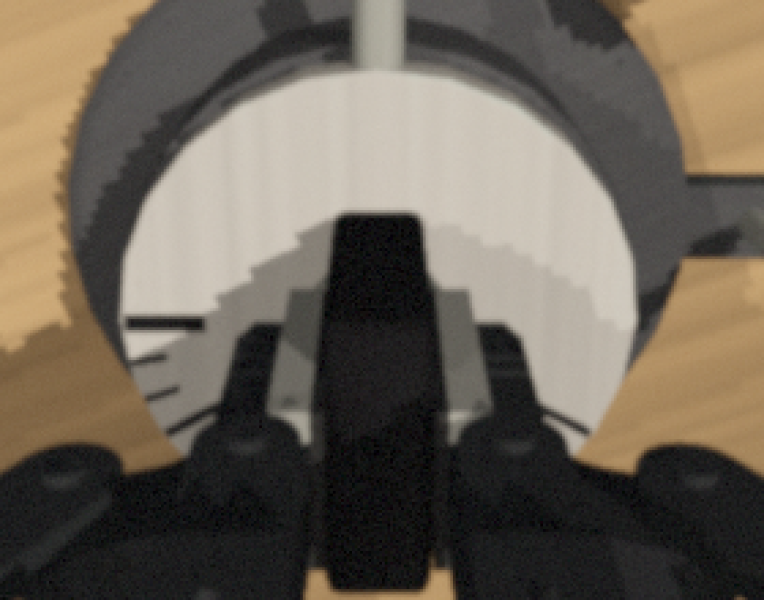

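View pics/s13.png

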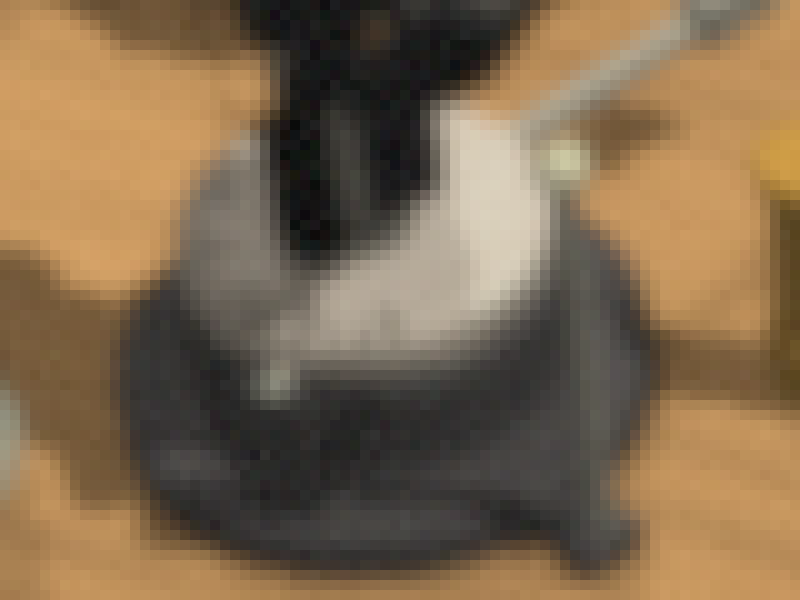

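Request:
jog_arm([
  [[0, 0.5, 0], [0, 0, 0]],
  [[0, 0, -1], [0, 0, 0]],
  [[0, 0, -1], [0, 0, 0]],
  [[0, 0, -1], [0, 0, 0]],
  [[0, 0, -1], [0, 0, 0]],
  [[0, 0, 0], [0, 0, 0]],
  [[0, 0, 0], [0, 0, 0]],
])

```text
t: 23.35
tcp_pos: [0.5694, -0.2271, 0.0262]
eef_rot: [[-0.934, 0.356, -0.0], [0.356, 0.934, 0.0], [0.0, 0.0, -1.0]]
contact_force: [-2.3, 0.5, 6.7]
gripper_width: 0.0136
```

Request:
jog_arm([
  [[0, 0, 0], [0, 0, 0]],
  [[0, 0, 0], [0, 0, 0]],
  [[0, 0, 0], [0, 0, 0]],
  [[0, 0, 0], [0, 0, 0]],
], gripper=0.2)

```text
t: 23.85
tcp_pos: [0.5694, -0.2271, 0.0259]
eef_rot: [[-0.934, 0.356, -0.0], [0.356, 0.934, 0.0], [0.0, -0.0, -1.0]]
contact_force: [0.5, 0.3, -0.1]
gripper_width: 0.0341
```

Request:
jog_arm([
  [[0, 0, -5], [0, 0, 0]],
  [[0, 0, -15], [0, 0, 0]],
  [[0, 0, -30], [0, 0, 0]],
  [[0, 0, -40], [0, 0, 0]],
  [[0, 0, -30], [0, 0, 0]],
  [[20, 0, 0], [0, 0, 0]],
  [[20, 0, 0], [0, 0, 0]],
  [[0, 0, 0], [0, 0, 0]],
])

```text
t: 24.85
tcp_pos: [0.5317, -0.2127, 0.1475]
eef_rot: [[-0.934, 0.356, 0.001], [0.356, 0.934, -0.0], [-0.001, -0.0, -1.0]]
contact_force: [-0.1, 0.3, -0.7]
gripper_width: 0.0344
```

```bash
python3 - <<'E'
from workcell import *
import cv2,numpy as np
s=observe();print(s["t"],s["tcp_pos"],s["contact_force"],np.degrees(np.arctan2(s["eef_rot"][1,1],s["eef_rot"][0,1])))
p,d=capture("wrist");cv2.imwrite("pics/w14.png",p[:,:,::-1]);np.save("pics/w14s.npy",s)
E
```

```text
24.85 [ 0.53165627 -0.21272194  0.14747797] [-0.0800851   0.25253513 -0.67970204] 69.12611512893459
```

View pics/w14.png

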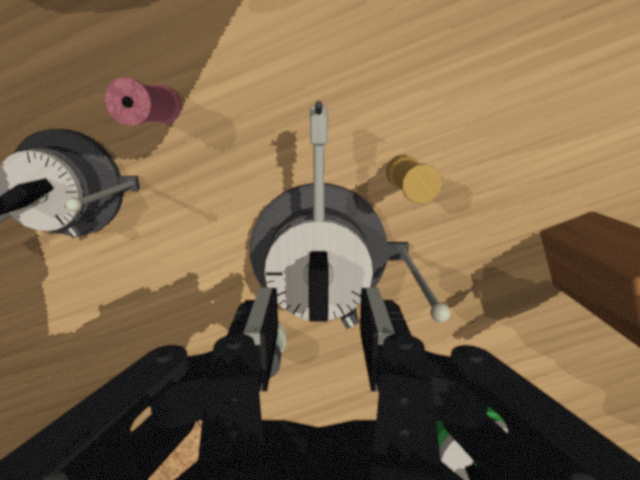

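Request:
jog_arm([
  [[-25, 0, 10], [0, 0, 0]],
  [[-25, 0, 15], [0, 0, 0]],
  [[0, 0, 10], [0, 0, 0]],
  [[0, 0, 0], [0, 0, 0]],
  [[0, 0, 0], [0, 0, 0]],
  [[0, 0, 0], [0, 0, 0]],
])

```text
t: 25.65
tcp_pos: [0.5789, -0.2307, 0.1119]
eef_rot: [[-0.934, 0.356, 0.001], [0.356, 0.934, -0.0], [-0.001, -0.0, -1.0]]
contact_force: [-0.2, 0.2, -0.6]
gripper_width: 0.0342
```

```bash
python3 - <<'E'
from workcell import *
import cv2,numpy as np
s=observe();print(s["t"],s["tcp_pos"],s["contact_force"],np.degrees(np.arctan2(s["eef_rot"][1,1],s["eef_rot"][0,1])))
ps=[capture("wrist")[0].astype(float) for _ in range(4)]
p=np.mean(ps,0).astype(np.uint8)
cv2.imwrite("pics/w15.png",p[:,:,::-1]);np.save("pics/w15s.npy",s)
cv2.imwrite("pics/w15c.png",cv2.resize(p[150:300,230:430,::-1],(800,600),interpolation=3))
E
```

```text
25.65 [ 0.57891178 -0.23071492  0.11186541] [-0.22896888  0.2182516  -0.59761093] 69.1295954481244
```

View pics/w15.png

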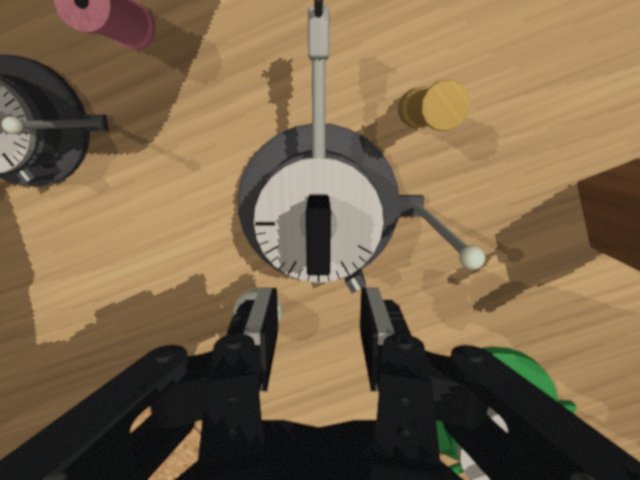

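View pics/w15c.png

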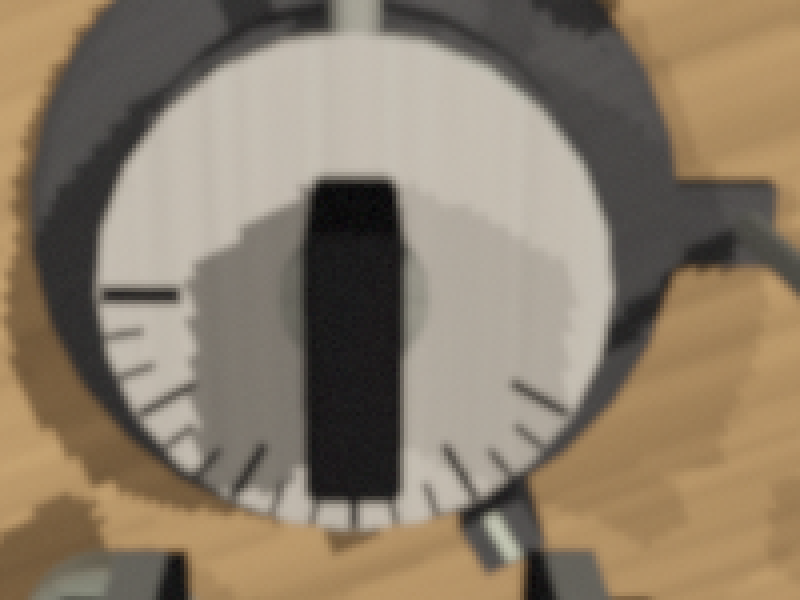

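```bash
python3 - <<'E'
import cv2
p=cv2.imread("pics/w15.png")
cv2.imwrite("pics/w15d.png",cv2.resize(p[252:300,325:389],(800,600),interpolation=2))
E
```

```text
(no output)
```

View pics/w15d.png

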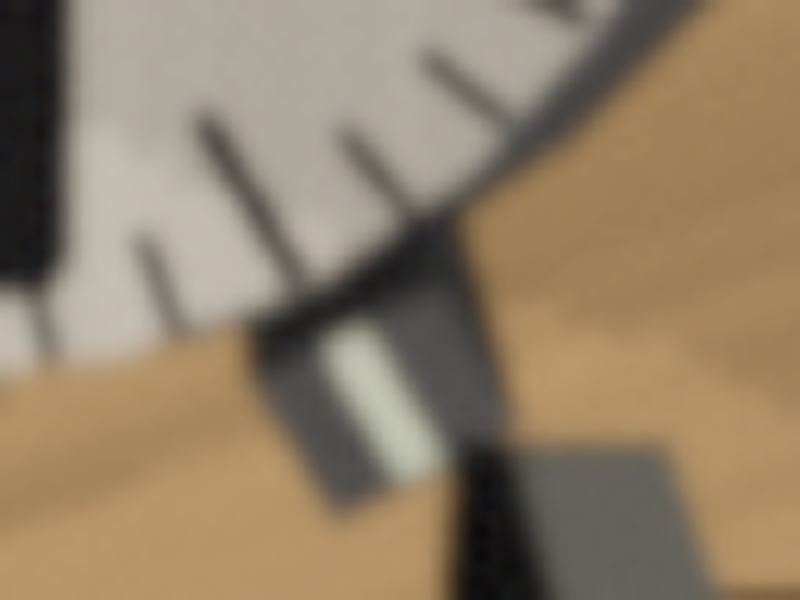

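```bash
python3 - <<'E'
from workcell import *
from h import *
from scipy.optimize import least_squares
ci=camera_info("wrist");s=np.load("pics/w15s.npy",allow_pickle=True).item();x,a=wristcam(ci,s)
c=lambda X,Y,z: ray(ci,230+X/4-.375,150+Y/4-.375,z,x,a)[:2]
e=lambda X,Y,z: ray(ci,325+X/12.5-.46,252+Y/12.5-.46,z,x,a)[:2]
E=[c(*k,.056) for k in [(97,270),(110,205),(150,125),(200,80),(270,45),(430,43),(520,85),(575,150),(606,220),(614,290),(605,350)]]
M=np.array([[2*g[0],2*g[1],1] for g in E]);r=np.linalg.lstsq(M,[g@g for g in E],rcond=None)[0];A0=r[:2];print("circle",A0,np.sqrt(r[2]+A0@A0))
mk=[(0,c(178,295,.056)),(0,c(103,294,.056)),(10,c(142,331,.056)),(10,c(106,337,.056)),(20,c(152,366,.056)),(20,c(120,378,.056)),(30,c(195,385,.056)),(30,c(142,414,.056)),(60,c(263,448,.056)),(60,c(237,490,.056)),
(150,c(513,383,.056)),(150,c(566,411,.056)),(140,e(430,60,.056)),(140,e(505,122,.056)),(130,e(345,132,.056)),(130,e(408,208,.056)),(120,e(207,118,.056)),(120,e(298,290,.056)),(110,e(145,245,.056)),(110,e(180,330,.056)),(90,c(354,525,.056))]
ix=[e(345,330,.052),e(415,470,.052)]
def res(p):
    A=p[:2];o=[]
    for m,q in mk:
        d=q-A;o.append((np.degrees(np.arctan2(d[1],d[0]))-p[2]-m+180)%360-180)
    return o
f=least_squares(res,[*A0,-110],loss="soft_l1");print(f.x,np.round(res(f.x),1))
for A in (A0,f.x[:2]):
    for q in ix:
        d=q-A;an=np.degrees(np.arctan2(d[1],d[0]));print("idx",an.round(2),np.hypot(*d).round(4),"reading",(an-f.x[2])%360)
    d0=[np.degrees(np.arctan2(*(q-A)[::-1])) for m,q in mk if m==120];print("120 mark",d0)
    A_=A
E
```

```text
circle [ 0.56961474 -0.22771323] 0.04197304566009299
[   0.56992979   -0.22794043 -110.97097545] [-0.  -0.2 -0.  -0.  -0.   0.2  0.3  0.2  0.  -0.2  0.1  0.4 -0.  -0.1
  0.1 -0.1  0.3 -0.6 -0.2  0.  -0.2]
idx 8.84 0.0469 reading 119.81572061227158
idx 8.2 0.0563 reading 119.1696791831413
120 mark [np.float64(8.826935134460324), np.float64(8.106535054507745)]
idx 9.18 0.0466 reading 120.15137835393986
idx 8.47 0.056 reading 119.4455921805912
120 mark [np.float64(9.34326677115237), np.float64(8.47839866893806)]
```

With the knob released, the long 120 mark (about (344,268) in the full picture) runs in line with the white index line at about (354,283). My fit gives 119.2 to 120.2, mean about 119.7. That is good enough to leave. I'll retreat and check everything.

Request:
jog_arm([
  [[0, 0, -40], [0, 0, 0]],
  [[0, 0, -50], [0, 0, 0]],
  [[30, 20, -10], [0, 0, 0]],
  [[40, 40, 0], [0, 0, 0]],
  [[40, 45, 0], [0, 0, 0]],
  [[30, 45, 0], [0, 0, 0]],
  [[0, 40, 0], [0, 0, 0]],
  [[0, 0, 0], [0, 0, 0]],
])

```text
t: 26.85
tcp_pos: [0.516, -0.0011, 0.2112]
eef_rot: [[-0.936, 0.353, 0.001], [0.353, 0.936, 0.0], [-0.0, 0.0, -1.0]]
contact_force: [-0.2, -0.5, -0.2]
gripper_width: 0.0342
```

```bash
python3 - <<'E'
from workcell import *
import cv2,numpy as np
s=observe();print(s["t"],s["tcp_pos"],s["contact_force"])
p,d=capture("top");cv2.imwrite("pics/t16.png",p[:,:,::-1])
p,d=capture("scene");cv2.imwrite("pics/s16.png",p[:,:,::-1])
E
```

```text
26.85 [ 0.51602773 -0.00110572  0.21118165] [-0.15970242 -0.54936773 -0.19917791]
```

View pics/t16.png

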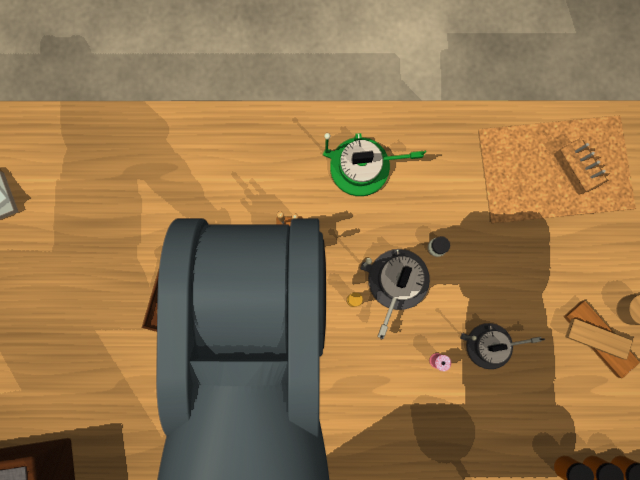

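View pics/s16.png

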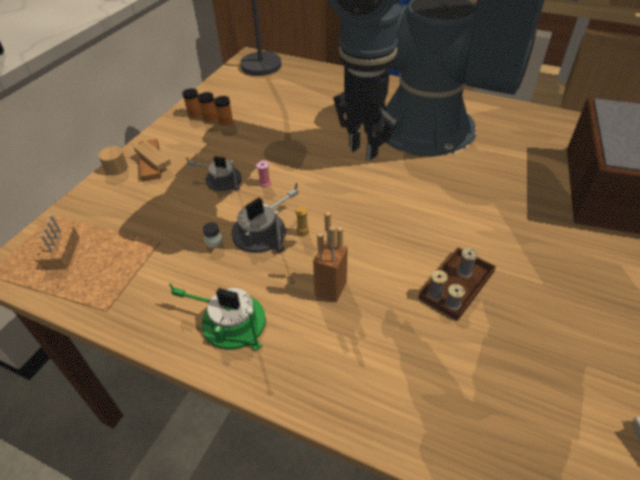

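The spool stands in the tray at (467,262). The neighbouring spools, jar (212,235), stacker (302,222) and pink spool all stand where they were, and the robot is touching nothing. Handing in.

```bash
python3 -c "
from workcell import hand_in
print(hand_in())"
```

```text
the job is handed in; nothing more can be done
None
```

The job is done and handed in. The grey spool stands upright in the tray's empty half, and the vise is turned to 120 degrees and locked. It took about 27 s of the 72 s allowed.

- **Spool:** I set it down at about (0.505, 0.232), near the middle of the empty half, and let go.
- **Vise:** I held the knob about 3–4 mm down (around 9 N), turned it 88.4° clockwise, then let it rise and released it.
- **Reading:** After release, the close wrist picture shows the 120 mark in line with the index line. My estimates of the reading range from 119.2° to 120.2°, about 119.7° on average.
- **Other checks:** In the last pictures, the other spools, the jar, the stacker and the look-alikes stand where they were. The robot is clear of everything and its force reading is near zero.

**What disagreed:**
- **Tool length:** The finger pads ended about 42 mm short of the stated TCP. My first grip on the knob therefore closed on air just above it, without touching it. I measured the gap, went lower and gripped again. The spool had also been held nearer its top than I planned.
- **Starting reading:** The jaw arm's direction gave about 31° and the scale marks about 32°. I trusted the scale reading taken after release.

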